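# Zero a watchmaker's bench comparator on its spacer stack and book the job

### The arm

A 7-joint arm with a two-finger parallel gripper is mounted at the origin on the work surface. World frame = base frame: x ahead of the robot, y to its left, z up, the work surface at z = 0. Lengths are in mm, angles in rad, forces in N, time in s.
With the tool pointing down it reaches from about 400 to 875 mm from the base axis. Payload 4.4 kg.
Tool frame: the origin (TCP) lies at the very end of the fingers, on their centre line; the grasp point (between the pads) lies 19 mm behind it; z points along the fingers, y is the line along which they close (so a half turn about z gives the same grasp; the last joint's range is limited). The gripper opens to 85 mm and grips with 20 to 120 N. Pads are 22 mm wide; open, the fingers measure 114 mm over their backs; the gripper's body (76 mm by 85 mm) begins 54 mm behind the grasp point. The pads swing forward as they close: fully open they stand 13 mm farther back than shut.
Start: joints at [-1.302, 0.628, 0.038, 1.517, -0.027, 0.996, -0.02], TCP at [213.554, 613.932, 231.313] pointing down, gripper open.
Joint ranges: [-3.06, 3.06], [-0.37, 2.12], [-1.25, 1.32], [0.18, 2.47], [-1.1, 4.24], [0.23, 1.98], [-2.94, 2.94]. Speed limits (rad/s): [2.57, 2.57, 3.14, 3.14, 3.14, 3.14, 3.14].

### API

Orientations are given as [roll, pitch, yaw] about the fixed x, y, z axes, in that order (R = Rz(yaw) Ry(pitch) Rx(roll)).
In Python, from cell import status, get_image, ctrl, models gives the robot as it stands.
- The arm moves only by the shell command python3 -m handwheel 'ROWS' [OPENING]. ROWS is JSON, a list of rows, each an object with "delta_pos": the shift along the world's x, y, z in cm, a list of three; "yaw": the turn about the world's z in rad. A call has 1 to 10 rows; each row shifts and turns the commanded pose from where the row before left it; what a row does not reach is not made up. A row lasts 1/12 s, in which the tool goes at most 41.7 mm and 7.16 degrees, less where a joint would pass 70% of its speed; a pose out of reach is approached as far as the arm can. A call is refused whole if a number of a shift passes 4.17 or a number of a turn 0.125, either way. A call with a gripper value outside its range is refused whole. OPENING is the opening, from -1 (shut) to 1 (fully open), set as the call begins (- or left out, the last holds). The fingers move at their own pace and stop on an object; the grip force is fixed at half the most. Time passes only in rows, so rows that do not move let the fingers close. It gives the time, the measured TCP pose, the force, the opening and the grip force at its end, in the units of the state.
- status.read_state(): the state, without advancing time (a new reading comes with each control period).
- get_image(name): name is "side" or "top" or "wrist"; returns a dict with "color" (420x560x3 uint8, red, green, blue), "z_map" (420x560 float32, mm along the optical axis (not along the pixel's ray), 0 where there is no reading), "fx", "fy", "cx", "cy" (pixels), "position" and "rotation" of the camera in the world; the wrist camera has in their place "hand_eye" (4x4, takes a point from camera to tool coordinates, whose origin is the TCP and whose axes are the flange's). Camera axes: x right, y up, looking along -z (the intrinsics and any distortion apply to the point x, -y, -z); pixel columns grow to the right and rows downward; lengths in mm; the calibration is good to about 2 mm. A picture is of the moment at which its call begins: read the wrist's pose just before it.
- ctrl.finish_job(): hands the job in; it is judged then, once.
Trained networks look in a picture, given as the dict that the camera call returned (one of the last four; its "shot" number tells which), for a name from the list of things; names that differ only in an ending like _2 or _b are one class to them, and where a whole thing is asked for, a point or a joint stands for the part that bears it (a point fixed in the world has none). Each returns a list of dicts, best first, with "score" (0 to 1); they miss things now and then, are a little off and sometimes report something else, mostly with a low value. They report only what shows in the picture. A call takes as long as a camera call. They do not tell look-alikes from the thing itself.
- models.boxes_of(picture, name): "rect" ([left, top, right, bottom] in pixels, round what is visible of it).
The state is a dict: "clock": time; "qpos": joint angles; "qd": joint speeds; "tau": joint torques, N m; "eef_pos": TCP position; "tool_rot": TCP orientation; "force": force on the tool from outside, world axes, zero at the start; "torque": the same for the moment, N m; "width": finger opening in mm; "gripper_force": force on a finger pad.
Only numpy, scipy, OpenCV 4.12 (cv2) and the standard library are available. Lean on these libraries where they do the work, as an engineer would, in place of code of your own. Each camera call takes 0.05 s, during which the arm holds its last target. There are 200 camera calls.

### The job

Build the reference stack first: thread every steel spacer ring lying on the bench down the comparator's locating post, largest at the bottom and smallest on top, each fully home. Then turn the knob on the round dial until its pointer reads zero. Finally take the scanner, hold it steady for about two seconds aimed at the barcode on the job ticket from roughly 8 cm away, and lay it back in its cradle, leaving the other things on the bench where they are.

Things in the scene. Friction and masses are not known exactly. Their poses are not given: they have to be found in the camera images.
- ring1: Largest spacer ring if present (None if absent): flat plain steel ring, outer diameter 58 mm, hole 16 mm, thickness 12 mm; lies flat on the bench. Origin: centre of its underside, z up.
- ring2: Second largest spacer ring if present (None if absent): flat plain steel ring, outer diameter 48 mm, hole 16 mm, thickness 12 mm; lies flat on the bench. Origin: centre of its underside, z up.
- ring3: Third largest spacer ring if present (None if absent): flat plain steel ring, outer diameter 38 mm, hole 16 mm, thickness 12 mm; lies flat on the bench. Origin: centre of its underside, z up.
- ring4: Smallest spacer ring if present (None if absent): flat plain steel ring, outer diameter 28 mm, hole 16 mm, thickness 12 mm; lies flat on the bench. Origin: centre of its underside, z up.
- post_base (a point): Foot of the comparator's steel locating post: the point on the post's axis at the top face of its round dark base (base 100 mm across, 10 mm thick, fixed to the bench). The post is 11 mm in diameter and stands 58 mm above this point, its top tapered to 5 mm. z is up along the post.
- post_tip (a point): Top end of the locating post, on its axis.
- zero_knob (a joint): Angle of the zero knob on the round grey dial, in rad: 0 when the pointer stands on the zero mark, growing counterclockwise seen from above; range -2.9 to 2.9. It turns with slight friction and stays where it is left. Dial graduations are 12 degrees apart.
- knob_grip (a point): On the knob's axis at the height to grip (57 mm above the bench). Black upright bar 42 mm long, 14 mm wide, from 43 to 67 mm above the bench, over a round skirt 38 mm across. The bar and the thin dark pointer under it run along this frame's x; the pointer points to +x. z up. The fixed dial housing is 130 mm across, 35 mm high.
- pointer_tip (a point): Tip of the pointer, 48 mm from the knob's axis.
- zero_mark (a point): The broad black zero mark on the white dial face, at 52 mm from the knob's axis, with a black block on the rim just outside it.
- scanner: Hand-held barcode scanner: straight black bar 150 mm long along its x, 32 mm wide and high, with a grey nose (the last 25 mm at +x, 40 mm wide, 34 mm high). Mass about 0.14 kg. Origin: centre of its underside; top at +32 mm z.
- scanner_window (a point): Centre of the scanner's amber window, on the nose's end face, 76 mm ahead of the scanner's origin and 17 mm above its underside. The beam leaves along +x of this frame.
- cradle: Grey scanner cradle fixed to the bench: plate 110 (x) x 66 (y) x 10 mm with four corner lugs 14 mm high (10 mm square, centred at x = +-46, y = +-26.5 mm), between which the scanner lies along x (gap between lugs 43 mm). Origin: centre of the plate's underside; the scanner's underside rests 10 mm above it. The middle is open at both sides for fingers.
- barcode (a point): Centre of the barcode (58 x 30 mm) on the paper job ticket, about 57 mm above the bench. The ticket leans back 23 degrees on a fixed dark wooden stand 100 mm wide, 105 mm high. x points into the card, y along the row of bars, z up the card. The scanner reads it with its window 40 to 140 mm away, the beam on the barcode and within 40 degrees of square.
- loupe: Bystander: black eye loupe, 36 mm across, 28 mm high. Origin: centre of its underside.
- tin_a: Bystander: shallow open aluminium tin, 52 mm across, 12 mm high. Origin: centre of its underside.
- tin_b: Bystander: shallow open aluminium tin, 56 mm across, 13 mm high. Origin: centre of its underside.
- oil: Bystander: small amber jar with white cap, 38 mm across, 75 mm high. Origin: centre of its underside.
- block: Bystander: steel bench block, 60 mm cube. Origin: centre of its underside.
- driver: Bystander: screwdriver, 150 mm long, lying along its x. Origin: under its middle.
Mind the look-alikes: they are no part of the job. What is shaped like the ring3 but red is not meant. What is shaped like the ring1 but green is not meant.

How it is judged:
By the outcome, as a careful person would: the job done as asked, in the order asked, and still so for the second after the job is handed in, with the robot touching nothing.
Of ring1, ring2, ring3, ring4 only 3 to 4 are there at a start; the rules pass over those that are not, and their reading is None.
At some moment in a run one of ring1, ring2, ring3, ring4 may be knocked a few centimetres aside while the robot is not near it.
Once in a run the grip may slacken for a moment while it holds something.
It also fails if it takes over 210 s, if anything falls off the work surface, if the arm or the gripper's body presses on something with over 40 N, if the wrist force passes 120 N, or if a joint passes its speed limit or range.

## Working session

There is one attempt and no reset: what is moved stays moved. The work goes in short steps, Python scripts to look and compute and a shell command to move; the robot and the scene stay as the last step left them, time stands still between calls to the robot, and variables do not carry over. Pictures are saved under pics/ and viewed, at most 14 in all, crops included, and the job is handed in when it is done.

```bash
mkdir -p pics; cat > h.py <<'E'
import numpy as np, cv2
from scipy.spatial.transform import Rotation as R
from cell import status, get_image, ctrl, models
def cam(name):
    s=status.read_state(); p=get_image(name)
    if 'hand_eye' in p:
        T=np.eye(4); T[:3,:3]=R.from_euler('xyz',s['tool_rot']).as_matrix(); T[:3,3]=s['eef_pos']
        p['T']=T@np.array(p['hand_eye'])
    else:
        T=np.eye(4); r=np.array(p['rotation']); T[:3,:3]=r if r.shape==(3,3) else R.from_euler('xyz',r).as_matrix(); T[:3,3]=p['position']; p['T']=T
    return p
def cloud(p):
    z=p['z_map']; v,u=np.mgrid[:z.shape[0],:z.shape[1]]
    P=np.stack([(u-p['cx'])/p['fx']*z,-(v-p['cy'])/p['fy']*z,-z],-1)
    W=P@p['T'][:3,:3].T+p['T'][:3,3]; W[z==0]=np.nan; return W
def save(p,f,k=1): cv2.imwrite('pics/'+f,cv2.resize(p['color'][:,:,::-1],None,fx=k,fy=k))
E
python3 - <<'E'
from h import *
print(status.read_state())
for n in ['top','side']:
    p=cam(n); save(p,n+'0.png',1.4); W=cloud(p); np.save(n+'W.npy',W); np.save(n+'C.npy',p['color'])
    print(n,{k:p[k] for k in p if k not in('color','z_map','T')})
    for o in ['ring1','ring2','ring3','ring4','post_base','zero_knob','scanner','cradle','barcode','loupe','tin_a','oil','block','driver']:
        try:
            for d in models.boxes_of(p,o)[:5]:
                if d['score']<.25: continue
                a,b,c,e=d['rect']; w=W[int((b+e)/2),int((a+c)/2)]; print(o,round(d['score'],2),np.round(d['rect']),np.round(w))
        except Exception as ex: print(o,ex)
E
```

```text
{'clock': 0.0, 'qpos': array([-1.30179298,  0.6293507 ,  0.03841671,  1.51836006, -0.02700559,
        0.99630177, -0.02002301]), 'qd': array([-0.00021511,  0.00031121, -0.00054088,  0.00011864,  0.00175431,
       -0.00055124,  0.00053979]), 'tau': array([ 9.69634166e-04, -5.63410771e+01,  1.22617912e+00, -1.93439448e+01,
        1.09073496e-02,  1.04181049e-02,  2.26327688e-05]), 'eef_pos': array([213.33153649, 613.33525537, 230.38820571]), 'tool_rot': array([-3.13968988e+00,  5.77638699e-06,  2.80678387e+00]), 'force': array([-0.54919025,  1.10674377,  0.2210055 ]), 'torque': array([-0.02749306, -0.01960769,  0.01817872]), 'gripper_force': 0.0, 'width': 85.35404968972772}
top {'fx': 479.9065679861131, 'fy': 479.9065679861131, 'cx': 282.6847950452678, 'cy': 208.2611501726497, 'position': array([ 335.77081837,  -10.4177323 , 1111.53411849]), 'rotation': array([ 0.21446799,  0.0022071 , -1.61646477]), 'shot': 1}
ring1 0.81 [258. 258. 280. 279.] [439.  21.  -4.]
ring1 0.69 [121. 236. 159. 287.] [464. 306.  38.]
ring1 0.65 [218. 262. 234. 280.] [436. 119.  -2.]
ring1 0.63 [221. 213. 24
[... 3107 characters left out ...]
.] [635. -97.  20.]
post_base 0.56 [199. 162. 237. 178.] [477. 302.  11.]
zero_knob 0.82 [290. 299. 327. 333.] [ 505. -315.   47.]
scanner 0.69 [189. 150. 242. 173.] [471. 306.  39.]
scanner 0.29 [238. 291. 260. 313.] [ 427. -234.   26.]
cradle 0.67 [198. 163. 236. 177.] [473. 308.   9.]
barcode 0.65 [291. 139. 315. 179.] [694. 196.  63.]
barcode 0.49 [302. 217. 348. 256.] [635. -97.  23.]
loupe 0.62 [240. 293. 262. 316.] [ 428. -237.   22.]
tin_a 0.86 [388. 292. 421. 316.] [ 700. -307.    2.]
tin_a 0.45 [246. 178. 263. 185.] [562. 218.   5.]
oil 0.81 [375. 237. 399. 276.] [ 708. -222.   46.]
block 0.79 [249. 134. 276. 163.] [622. 342.  43.]
driver 0.68 [336. 216. 394. 229.] [748. -71.  18.]
```

View pics/top0.png

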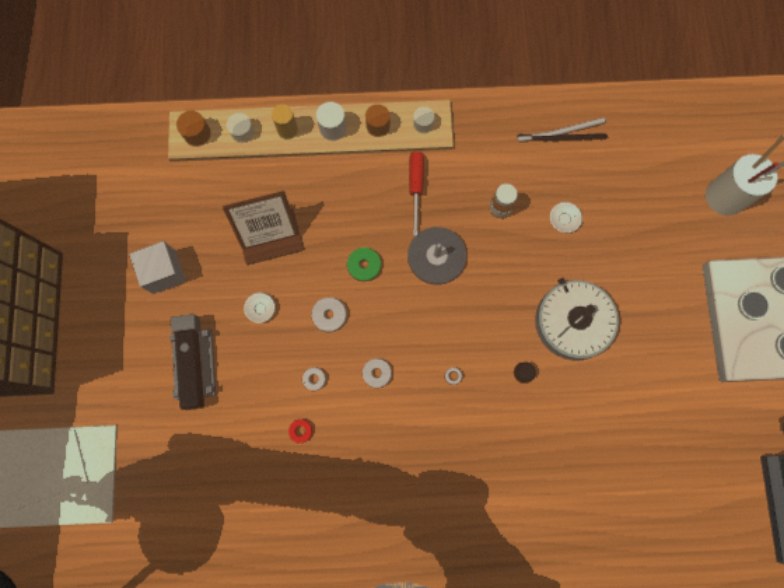

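View pics/side0.png

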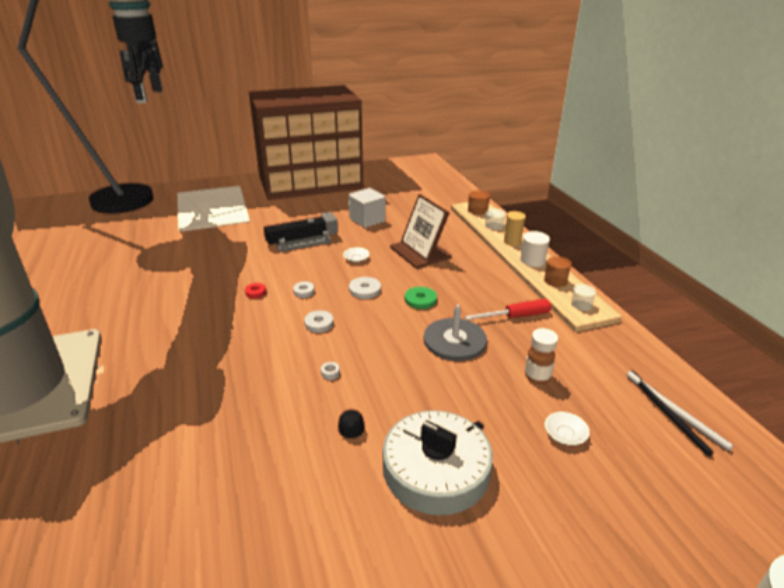

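The top view shows four steel rings: about (328,314) large, (377,373) second, (314,379) third and (454,376) small. The red and green look-alikes are at (300,431) and (364,264). The post is at (437,254), the dial at (579,318), the scanner in its cradle at (190,360) and the ticket at (263,225). I'll move over the rings and measure with the wrist camera.

```bash
r='x'; python3 -m handwheel '[{"delta_pos":[1.67,-3.46,0.5]},{"delta_pos":[1.67,-3.46,0.5]},{"delta_pos":[1.67,-3.46,0.5]},{"delta_pos":[1.67,-3.46,0.5]},{"delta_pos":[1.67,-3.46,0.5]},{"delta_pos":[1.67,-3.46,0.5]},{"delta_pos":[1.67,-3.46,0.5]},{"delta_pos":[1.67,-3.46,0.5]},{"delta_pos":[1.67,-3.46,0.5]},{"delta_pos":[1.67,-3.46,0.5]}]' 1
python3 -m handwheel '[{"delta_pos":[1.67,-3.46,0.5]},{"delta_pos":[1.67,-3.46,0.5]},{"delta_pos":[1.67,-3.46,0.5]},{"delta_pos":[1.67,-3.46,0.5]},{"delta_pos":[1.67,-3.46,0.5]},{"delta_pos":[0,0,0]},{"delta_pos":[0,0,0]},{"delta_pos":[0,0,0]}]'
cat >> h.py <<'E'
def rings(p,zlo=7,zhi=17,maxd=75):
    """flat ring tops: blobs of given height with a roughly round outline"""
    W=cloud(p); m=((W[...,2]>zlo)&(W[...,2]<zhi)).astype(np.uint8)
    n,l,st,c=cv2.connectedComponentsWithStats(m); out=[]
    for i in range(1,n):
        if st[i,4]<80: continue
        P=W[l==i]; (cx,cy),r=cv2.minEnclosingCircle(P[:,:2].astype(np.float32)); 
        if not 10<r<maxd/2: continue
        col=p['color'][l==i].mean(0)
        out.append((np.round([cx,cy],1),round(2*r,1),np.round((np.nanpercentile(P[:,:2],99,axis=0)+np.nanpercentile(P[:,:2],1,axis=0))/2,1),round(np.median(P[:,2]),1),col.astype(int),st[i,:2]))
    return out
E
python3 - <<'E'
from h import *
p=cam('wrist'); save(p,'w1.png',1.4); print(status.read_state()['eef_pos'],p['hand_eye'],p['fx'])
for o in rings(p): print(*o)
for n in ['top','side']:
    print(n)
    q=cam(n)
    for o in rings(q): print(*o)
E
```

```text
[213.56545409 613.92349099 231.32788284] [[-5.48750184e-04  9.65394652e-01  2.60792763e-01  6.49391864e+01]
 [ 9.99999843e-01  5.59145034e-04  3.43355872e-05  6.27356818e-01]
 [-1.12673586e-04  2.60792741e-01 -9.65394807e-01 -1.42756746e+02]
 [ 0.00000000e+00  0.00000000e+00  0.00000000e+00  1.00000000e+00]] 361.36716993750423
top
[ 692.2 -315. ] 55.3 [ 692.6 -314.5] 11.1 [181 174 152] [393 145]
[626.   34.3] 57.9 [625.8  33.7] 12.3 [ 68 128  58] [248 177]
[559.  210.7] 51.4 [558.2 211. ] 10.0 [181 172 150] [174 209]
[542.5  95.5] 57.6 [541.9  95. ] 12.0 [169 156 141] [222 213]
[441.7  19.6] 47.7 [441.8  19.7] 11.9 [168 154 139] [259 256]
[436.7 122.9] 38.0 [436.4 122.6] 11.7 [169 155 139] [216 263]
[ 431.  -105.1] 27.5 [ 430.4 -105.5] 11.8 [159 144 128] [318 263]
[354.2 145.9] 37.3 [353.6 145.6] 11.8 [179  49  36] [206 300]
[306.1 609.6] 55.6 [307.  609.4] 8.0 [125 114  97] [  0 329]
side
[559.5 208.6] 51.9 [559.5 208.4] 9.7 [243 233 207] [245 177]
[543.9  93.8] 61.8 [542.7  93.6] 11.1 [228 213 190] [249 197]
[356.  142.8] 38.1 [354.6 142.1] 11.2 [227  63  54] [175 201]
[437.5 119.6] 38.9 [436.1 119.6] 11.2 [220 204 181] [209 201]
[626.7  31.7] 61.1 [626.2  31.2] 11.3 [ 86 172  84] [289 204]
[443.5  17.5] 50.5 [441.7  16.9] 10.8 [222 207 185] [217 221]
[ 431.5 -107.7] 29.1 [ 431.5 -108.1] 10.7 [212 192 168] [229 258]
[ 692.6 -316.4] 56.3 [ 692.7 -316.3] 10.1 [245 236 212] [389 294]
[ 431.6 -225. ] 34.5 [ 431.7 -230.1] 11.5 [34 27 23] [241 302]schema error: expected keys delta_pos, yaw
schema error: expected keys delta_pos, yaw
```

View pics/w1.png

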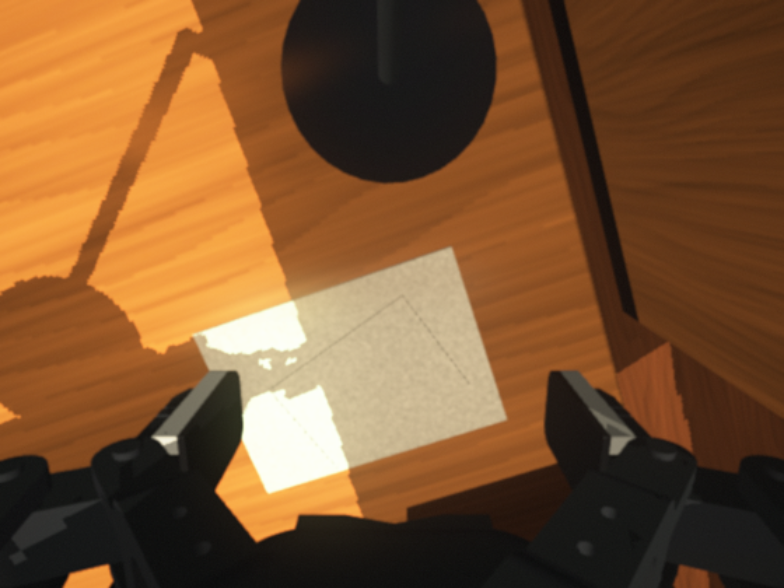

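The arm hasn't moved: the wrist picture still shows the lamp base and paper under the start pose, because the rows need a yaw key. The overhead cameras already give the ring sizes and positions, so I'll go above ring1.

```bash
python3 -m handwheel '[{"delta_pos":[2.05,-3.25,-0.82],"yaw":0},{"delta_pos":[2.05,-3.25,-0.82],"yaw":0},{"delta_pos":[2.05,-3.25,-0.82],"yaw":0},{"delta_pos":[2.05,-3.25,-0.82],"yaw":0},{"delta_pos":[2.05,-3.25,-0.82],"yaw":0},{"delta_pos":[2.05,-3.25,-0.82],"yaw":0},{"delta_pos":[2.05,-3.25,-0.82],"yaw":0},{"delta_pos":[2.05,-3.25,-0.82],"yaw":0},{"delta_pos":[2.05,-3.25,-0.82],"yaw":0},{"delta_pos":[2.05,-3.25,-0.82],"yaw":0}]' 1
python3 -m handwheel '[{"delta_pos":[2.05,-3.25,-0.82],"yaw":0},{"delta_pos":[2.05,-3.25,-0.82],"yaw":0},{"delta_pos":[2.05,-3.25,-0.82],"yaw":0},{"delta_pos":[2.05,-3.25,-0.82],"yaw":0},{"delta_pos":[2.05,-3.25,-0.82],"yaw":0},{"delta_pos":[2.05,-3.25,-0.82],"yaw":0},{"delta_pos":[0,0,0],"yaw":0},{"delta_pos":[0,0,0],"yaw":0}]'
python3 - <<'E'
from h import *
s=status.read_state(); print(s['eef_pos'],s['tool_rot'],s['qpos'],s['clock'])
p=cam('wrist'); save(p,'w2.png',1)
for o in rings(p): print(*o)
W=np.load('topW.npy');C=np.load('topC.npy').astype(int)
V=np.load('sideW.npy')
for n,W in (('top',W),('side',V)):
    z=W[...,2]
    def reg(x0,x1,y0,y1,z0,z1): return W[(W[...,0]>x0)&(W[...,0]<x1)&(W[...,1]>y0)&(W[...,1]<y1)&(z>z0)&(z<z1)]
    def mid(P): return np.round([(np.percentile(P[:,i],98)+np.percentile(P[:,i],2))/2 for i in (0,1)],1),np.round(np.median(P,0),1),len(P)
    print(n,'base',mid(reg(560,720,-160,-20,6,13)),'post',mid(reg(560,720,-160,-20,35,75)))
    P=reg(420,580,-390,-220,30,39); print('dial',mid(P)); P=reg(440,560,-370,-250,55,75); print('knob',mid(P),cv2.minAreaRect(P[:,:2].astype(np.float32)))
    P=reg(370,580,260,350,34,60); print('scan',mid(P),cv2.minAreaRect(P[:,:2].astype(np.float32)))
    P=reg(640,760,140,260,25,85); c=P.mean(0); u,sv,vt=np.linalg.svd(P-c); print('card',c,vt[2],sv)
E
```

```text
clock: 2.48
eef_pos: [419.4, 287.5, 149.2]
tool_rot: [3.141, 0.0, 2.807]
force: [-0.3, 0.5, 0.2]
width: 85.6
gripper_force: 0.0
clock: 3.15
eef_pos: [542.6, 90.6, 99.6]
tool_rot: [-3.14, 0.0, 2.801]
force: [-0.4, 0.6, -0.2]
width: 85.6
gripper_force: 0.0
[542.59875931  90.5831094   99.6187153 ] [-3.14037945e+00  4.15707162e-04  2.80071171e+00] [-0.19901965  0.67099531 -0.02779185  1.91363906  0.03501107  0.55771595
  0.97941227] 3.15
[436.1 122.7] 38.2 [436.9 122.4] 12.0 [181 166 142] [239   0]
[441.1  19.6] 48.2 [441.4  20.3] 12.1 [181 161 136] [77 60]
[558.2 210.8] 52.0 [558.2 210.7] 10.2 [203 196 164] [425 136]
[541.9  95.5] 57.6 [541.6  95.4] 12.2 [190 174 149] [244 167]
[654.8 213.8] 58.2 [653.4 214.3] 8.5 [82 44 24] [453 267]
[625.3  34. ] 58.4 [624.   34.6] 12.2 [ 33 129  37] [207 304]
[667.1 140.7] 22.5 [666.8 140.7] 8.3 [82 41 18] [391 330]
[ 637.7 -124.5] 31.1 [ 640.  -124.9] 10.3 [30 29 27] [ 46 404]
top base (array([636.6, -90.5]), array([635.1, -89.1,  10.2]), 1153) post (array([634.8, -90.3]), array([633.8, -89.3,  60. ]), 31)
dial (array([ 511.8, -311.1]), array([ 510.
[... 450 characters left out ...]
0.57252183 555.01928562  45.24722249]
side base (array([637.5, -94.4]), array([634. , -98.1,   9.4]), 969) post (array([636.3, -93.9]), array([635.1, -95.3,  53.8]), 65)
dial (array([ 512.4, -317.1]), array([ 505.5, -328.9,   34.1]), 3331)
knob (array([ 511.7, -316.7]), array([ 511.5, -317.4,   65.3]), 286) ((512.6124267578125, -315.1119384765625), (16.125247955322266, 41.701019287109375), 38.9090690612793)
scan (array([471.7, 319.3]), array([472.6, 312.2,  40.9]), 367) ((471.5935974121094, 319.2954406738281), (148.9922637939453, 43.573997497558594), 4.352654457092285)
card [692.89065791 188.89912156  55.19912324] [-0.89300391 -0.21128973  0.39736716] [730.08647252 456.23113034  41.76771396]
```

```bash
python3 -m handwheel '[{"delta_pos":[0,0,-3],"yaw":0},{"delta_pos":[0,0,-3],"yaw":0},{"delta_pos":[0,0,0],"yaw":0},{"delta_pos":[0,0,0],"yaw":0},{"delta_pos":[0,0,0],"yaw":0}]' 0.7
python3 - <<'E'
from h import *
s=status.read_state(); print(s['eef_pos'],s['tool_rot'])
p=cam('wrist')
for o in rings(p): print(*o)
E
```

```text
clock: 3.62
eef_pos: [541.9, 95.4, 41.3]
tool_rot: [3.14, 0.001, 2.809]
force: [-0.1, 0.1, 0.1]
width: 72.8
gripper_force: 0.0
[541.85761091  95.40824575  41.31354692] [3.14049322e+00 7.81640235e-04 2.80876611e+00]
[436.7 122.4] 37.5 [442.  121.9] 12.0 [190 174 150] [216   0]
[441.3  19.9] 48.4 [441.4  20.5] 12.1 [181 167 143] [ 0 45]
[558.4 211. ] 52.5 [558. 210.] 10.1 [210 205 173] [461 151]
[542.   95.4] 58.0 [541.3  95.7] 12.2 [176 162 140] [224 189]
[606.5  38.9] 40.9 [603.1  39.3] 10.7 [18 67 20] [189 358]
[674.4 163.8] 24.4 [671.9 164.8] 8.7 [76 41 23] [447 391]
```

```bash
python3 -m handwheel '[{"delta_pos":[0,0,-2],"yaw":0},{"delta_pos":[0,0,-1],"yaw":0},{"delta_pos":[0,0,-0.9],"yaw":0},{"delta_pos":[0,0,0],"yaw":0},{"delta_pos":[0,0,0],"yaw":0}]' 0.7
python3 -m handwheel '[{"delta_pos":[0,0,0],"yaw":0},{"delta_pos":[0,0,0],"yaw":0},{"delta_pos":[0,0,0],"yaw":0},{"delta_pos":[0,0,0],"yaw":0},{"delta_pos":[0,0,0],"yaw":0},{"delta_pos":[0,0,0],"yaw":0}]' -1
```

```text
clock: 4.08
eef_pos: [541.5, 94.0, 1.2]
tool_rot: [-3.141, -0.0, 2.807]
force: [0.6, -0.2, 0.4]
width: 72.8
gripper_force: 0.0
clock: 4.58
eef_pos: [542.1, 94.1, 2.3]
tool_rot: [3.141, 0.001, 2.807]
force: [-0.2, -0.7, 3.8]
width: 54.3
gripper_force: 62.8
```

```bash
python3 -m handwheel '[{"delta_pos":[0,0,1.5],"yaw":0},{"delta_pos":[0,0,2.5],"yaw":0},{"delta_pos":[0,0,3],"yaw":0},{"delta_pos":[0,0,3],"yaw":0},{"delta_pos":[0,0,0],"yaw":0},{"delta_pos":[0,0,0],"yaw":0},{"delta_pos":[0,0,0],"yaw":0}]'
python3 - <<'E'
from h import *
s=status.read_state(); print(s['eef_pos'],s['tool_rot'],s['width'])
p=cam('wrist'); save(p,'w3.png',1.4); q=cam('side'); cv2.imwrite('pics/s3.png',cv2.resize(q['color'][120:240,180:340,::-1],None,fx=4,fy=4))
W=cloud(p); T=p['T']; 
for o in rings(p,80,112): print(*o)
for o in rings(cam('top'),80,125): print('top',*o)
E
```

```text
clock: 5.17
eef_pos: [541.1, 93.8, 101.1]
tool_rot: [-3.141, -0.0, 2.807]
force: [-1.0, 0.6, -1.6]
width: 54.5
gripper_force: 64.2
[541.12168986  93.78307293 101.0664944 ] [-3.14141008e+00 -3.13048605e-04  2.80667056e+00] 54.53757295895063
[535.8  96.1] 67.9 [539.6  94.8] 110.7 [156 146 125] [195 204]
top [ 720.4 -598.7] 72.3 [ 720.2 -597.9] 100.6 [169 170 154] [519 110]
```

View pics/w3.png

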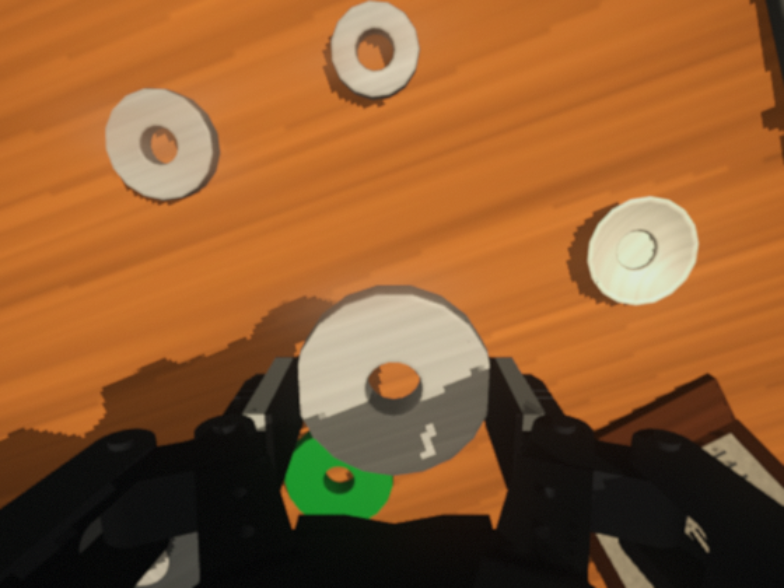

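The ring is held level and square between the pads, with its hole at about (393,380). Next I'll go past the post so the wrist camera can see both the post and the held ring.

```bash
python3 -m handwheel '[{"delta_pos":[2.12,-2.64,0],"yaw":0},{"delta_pos":[2.12,-2.64,0],"yaw":0},{"delta_pos":[2.12,-2.64,0],"yaw":0},{"delta_pos":[2.12,-2.64,0],"yaw":0},{"delta_pos":[2.12,-2.64,0],"yaw":0},{"delta_pos":[2.12,-2.64,0],"yaw":0},{"delta_pos":[2.12,-2.64,0],"yaw":0},{"delta_pos":[2.12,-2.64,0],"yaw":0},{"delta_pos":[0,0,0],"yaw":0},{"delta_pos":[0,0,0],"yaw":0}]'
cat >> h.py <<'E'
def held(p):
    """hole centre of the held ring: world xyz on its top plane"""
    z=status.read_state()['eef_pos'][2]; W=cloud(p)
    T=np.linalg.inv(p['T']); 
    m=((np.abs(W[...,2]-z-9)<7)&(p['color'].min(-1)>55)).astype(np.uint8)
    n,l,st,c=cv2.connectedComponentsWithStats(m); i=1+np.argmax(st[1:,4]); m=(l==i).astype(np.uint8)
    P=W[l==i]; A=np.c_[P[:,:2]-P[:,:2].mean(0),np.ones(len(P))]; k=np.linalg.lstsq(A,P[:,2],rcond=None)[0]
    for _ in range(3):
        g=np.abs(A@k-P[:,2])<1.5; k=np.linalg.lstsq(A[g],P[g,2],rcond=None)[0]
    tz=k[2]; m2=np.zeros_like(m); m2[l==i]=g
    cs,h=cv2.findContours(m2,cv2.RETR_CCOMP,cv2.CHAIN_APPROX_NONE)
    b=max((c for c,q in zip(cs,h[0]) if q[3]>=0),key=cv2.contourArea)[:,0]
    d=np.c_[(b[:,0]-p['cx'])/p['fx'],-(b[:,1]-p['cy'])/p['fy'],-np.ones(len(b))]@p['T'][:3,:3].T
    o=p['T'][:3,3]; X=o+d*((tz-o[2])/d[:,2])[:,None]
    (cx,cy),r=cv2.minEnclosingCircle(X[:,:2].astype(np.float32))
    return np.round([cx,cy,tz],1),'hole d',round(2*r,1),'tilt',np.round(k[:2],3)
def post(p,c=(636,-91)):
    W=cloud(p); d=np.hypot(W[...,0]-c[0],W[...,1]-c[1]); out=[]
    for a,b in((8,13),(40,55),(55,64),(64,72)):
        P=W[(d<62)&(W[...,2]>a)&(W[...,2]<b)] if a<20 else W[(d<14)&(W[...,2]>a)&(W[...,2]<b)]
        if len(P)<8: continue
        (x,y),r=cv2.minEnclosingCircle(P[:,:2].astype(np.float32)); out.append((a,len(P),np.round([x,y,2*r],1),np.round(np.median(P,0),1)))
    return out
E
python3 - <<'E'
from h import *
s=status.read_state(); print(s['eef_pos'],s['tool_rot'],s['width'],s['qpos'])
p=cam('wrist'); save(p,'w4.png',1.4); print(held(p))
for o in post(p): print(*o)
E
```

```text
clock: 6.15
eef_pos: [710.6, -120.5, 98.8]
tool_rot: [-3.14, -0.002, 2.803]
force: [0.1, 0.1, -1.4]
width: 53.9
gripper_force: 64.2
[ 710.58932249 -120.50795112   98.84679871] [-3.13965063e+00 -1.88034616e-03  2.80269200e+00] 53.90723437223739 [ 0.16160496  0.87419865 -0.0637315   1.3959206   0.06558669  0.8757916
  1.31043041]
(array([ 709.8, -119.7,  108.5]), 'hole d', 17.5, 'tilt', array([-0.002, -0.002]))
8 21406 [641.  -87.3 110.9] [633.9 -90.   10.3]
40 30 [638.  -92.    9.8] [640.8 -93.4  48.1]
55 214 [636.3 -90.7  11. ] [637.6 -91.6  61.5]
64 219 [636.3 -90.3   8.2] [636.5 -90.6  67.5]
```

View pics/w4.png

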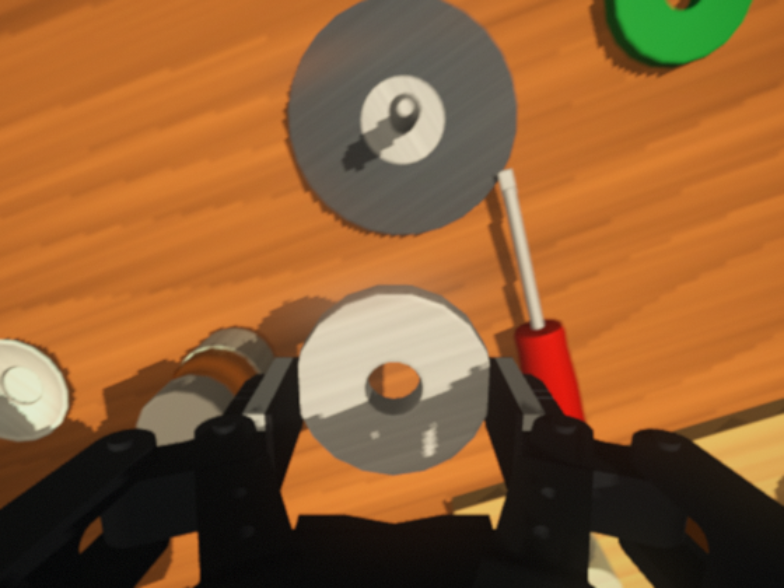

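Both are visible: the post tip is at about (405,105) and the ring hole at (393,385). I'll go above the post and settle.

```bash
python3 -m handwheel '[{"delta_pos":[-2.47,0.86,0],"yaw":0},{"delta_pos":[-2.47,0.86,0],"yaw":0},{"delta_pos":[-2.46,0.87,0],"yaw":0},{"delta_pos":[0,0,0],"yaw":0},{"delta_pos":[0,0,0],"yaw":0},{"delta_pos":[0,0,0],"yaw":0},{"delta_pos":[0,0,0],"yaw":0},{"delta_pos":[0,0,0],"yaw":0},{"delta_pos":[0,0,0],"yaw":0}]'
python3 - <<'E'
from h import *
for i in range(2):
    s=status.read_state(); print(s['eef_pos'],s['tool_rot'],s['width'])
    p=cam('wrist'); print(held(p))
    for o in post(p)[1:]: print(*o)
save(p,'w5.png',1)
E
```

```text
clock: 6.95
eef_pos: [637.7, -91.5, 100.9]
tool_rot: [3.142, 0.0, 2.807]
force: [0.1, 0.2, -1.5]
width: 54.6
gripper_force: 64.2
[637.66310523 -91.47653728 100.94103603] [3.14151294e+00 3.19072083e-04 2.80662306e+00] 54.58998013351339
(array([636.6, -90.8, 110.7]), 'hole d', 17.7, 'tilt', array([ 0.001, -0.   ]))
[637.52351905 -91.49801128 100.91732587] [3.14154984e+00 1.29341652e-04 2.80658093e+00] 54.10391867474803
(array([636.7, -90.7, 110.6]), 'hole d', 17.2, 'tilt', array([ 0.002, -0.   ]))
```

```bash
python3 -m handwheel '[{"delta_pos":[0,0,-1.5],"yaw":0},{"delta_pos":[0,0,-1.5],"yaw":0},{"delta_pos":[0,0,-1.5],"yaw":0},{"delta_pos":[0,0,0],"yaw":0}]'
python3 -m handwheel '[{"delta_pos":[0,0,-1.5],"yaw":0},{"delta_pos":[0,0,-1.5],"yaw":0},{"delta_pos":[0,0,-0.8],"yaw":0},{"delta_pos":[0,0,-0.4],"yaw":0},{"delta_pos":[0,0,0],"yaw":0},{"delta_pos":[0,0,0],"yaw":0}]'
```

```text
clock: 7.38
eef_pos: [635.0, -91.3, 53.2]
tool_rot: [-3.14, -0.005, 2.807]
force: [-0.7, -0.1, -1.9]
width: 53.9
gripper_force: 67.7
clock: 7.88
eef_pos: [637.6, -91.4, 14.6]
tool_rot: [3.141, 0.001, 2.807]
force: [0.1, -0.1, -1.9]
width: 54.6
gripper_force: 65.9
```

```bash
python3 -m handwheel '[{"delta_pos":[0,0,-0.15],"yaw":0},{"delta_pos":[0,0,0],"yaw":0},{"delta_pos":[0,0,0],"yaw":0}]'
python3 -m handwheel '[{"delta_pos":[0,0,0],"yaw":0},{"delta_pos":[0,0,0],"yaw":0},{"delta_pos":[0,0,0],"yaw":0},{"delta_pos":[0,0,2],"yaw":0},{"delta_pos":[0,0,3],"yaw":0},{"delta_pos":[0,0,4],"yaw":0},{"delta_pos":[0,0,0],"yaw":0},{"delta_pos":[0,0,0],"yaw":0}]' 0.8
python3 - <<'E'
from h import *
s=status.read_state(); print(s['eef_pos'],s['tool_rot'],s['width'])
p=cam('wrist')
for o in rings(p,18,26): print(*o)
for n in ['top']:
    q=cam(n); print('on post',[o for o in rings(q,18,26)])
    for o in rings(q): print(*o)
E
```

```text
clock: 8.13
eef_pos: [637.5, -91.4, 13.2]
tool_rot: [3.141, 0.001, 2.807]
force: [0.2, -0.4, -1.6]
width: 54.2
gripper_force: 65.9
clock: 8.8
eef_pos: [639.4, -91.6, 105.7]
tool_rot: [3.14, 0.006, 2.807]
force: [-0.6, 0.1, -0.5]
width: 77.0
gripper_force: 0.0
[639.41275139 -91.64677904 105.66872011] [3.14019906 0.00599892 2.80664489] 76.96352778105438
[636.9 -90.9] 57.9 [636.5 -90.7] 22.2 [197 185 162] [236 167]
[765.3 -63.6] 44.8 [763.7 -63. ] 23.4 [176  19  10] [354 329]
[ 713.6 -191.9] 27.4 [ 713.  -190.5] 22.0 [102  89  69] [171 335]
on post [(array([774.9, -61.5]), 59.8, array([773.3, -59.9]), np.float64(23.3), array([159,  48,  35]), array([292, 114], dtype=int32))]
[ 691.9 -315. ] 54.7 [ 691.9 -315.2] 11.4 [113 104  91] [393 145]
[659.9 -59.4] 59.7 [660.7 -59.5] 10.7 [96 87 79] [291 163]
[626.   34.7] 58.4 [625.9  33.8] 12.1 [ 69 129  59] [248 177]
[559.1 210.4] 51.6 [558.3 211.3] 10.6 [183 174 152] [174 209]
[441.4  19.6] 47.5 [441.9  19.7] 12.2 [170 157 141] [259 256]
[437.1 121.9] 37.8 [436.3 122.5] 11.9 [171 157 141] [216 263]
[354.2 146. ] 37.4 [353.6 145.6] 11.4 [183  52  37] [206 300]
[348.1 556.4] 62.8 [345.7 556. ] 8.1 [128 117  99] [ 19 310]
```

```bash
python3 -m handwheel '[{"delta_pos":[-2.8,1.59,0],"yaw":0},{"delta_pos":[-2.8,1.59,0],"yaw":0},{"delta_pos":[-2.8,1.59,0],"yaw":0},{"delta_pos":[-2.8,1.59,-1.5],"yaw":0},{"delta_pos":[-2.8,1.59,-1.5],"yaw":0},{"delta_pos":[-2.8,1.59,-1.5],"yaw":0},{"delta_pos":[-2.8,1.59,-1.5],"yaw":0},{"delta_pos":[0,0,0],"yaw":0},{"delta_pos":[0,0,0],"yaw":0},{"delta_pos":[0,0,0],"yaw":0}]' 0.5
python3 - <<'E'
from h import *
p=cam('wrist')
s=status.read_state(); print(s['eef_pos'],s['tool_rot'],s['width'])
p=cam('wrist')
for o in rings(p): print(*o)
E
```

```text
clock: 9.73
eef_pos: [448.7, 14.9, 45.8]
tool_rot: [-3.138, -0.0, 2.806]
force: [-0.9, -0.4, -0.0]
width: 64.0
gripper_force: 0.0
[449.37256283  14.67301887  46.03982991] [-3.13836389e+00  9.68370801e-04  2.80520542e+00] 63.88616111320251
[436. 122.] 38.5 [435.4 121.7] 12.0 [180 167 145] [438 108]
[440.7  19.6] 47.9 [440.3  19.6] 12.1 [188 173 148] [238 178]
[ 430.1 -105.2] 28.7 [ 430.1 -104.9] 11.7 [140 128 110] [ 32 253]
```

```bash
python3 -m handwheel '[{"delta_pos":[-0.85,0.5,-1],"yaw":0},{"delta_pos":[0,0,-1],"yaw":0},{"delta_pos":[0,0,0],"yaw":0},{"delta_pos":[0,0,0],"yaw":0},{"delta_pos":[0,0,0],"yaw":0}]'
```

```text
clock: 10.25
eef_pos: [442.8, 17.4, 29.7]
tool_rot: [-3.136, 0.0, 2.805]
force: [-0.6, -1.1, -0.6]
width: 63.9
gripper_force: 0.0
```

```bash
python3 -m handwheel '[{"delta_pos":[-0.18,0.22,-1],"yaw":0},{"delta_pos":[0,0,-1],"yaw":0},{"delta_pos":[0,0,0],"yaw":0},{"delta_pos":[0,0,0],"yaw":0},{"delta_pos":[0,0,0],"yaw":0}]'
python3 - <<'E'
from h import *
s=status.read_state(); print(s['eef_pos'],s['qpos'],s['tau'],s['qd'])
E
```

```text
clock: 10.67
eef_pos: [440.8, 19.5, 11.0]
tool_rot: [-3.135, -0.0, 2.805]
force: [0.3, -0.8, -0.3]
width: 64.1
gripper_force: 0.0
[440.77559105  19.45991326  10.99500386] [ 0.05855639  0.77483183 -0.25009255  2.23031373  0.86532689  0.23698263
  0.26083233] [ 1.25738885e-01 -4.65588856e+01 -2.34547555e+00 -3.39265801e+00
  9.62457445e-03  3.81150423e-02  1.90074655e-02] [-0.0036265  -0.00590021 -0.00202135 -0.00096343  0.01749488  0.00113369
 -0.01997036]
```

```bash
python3 -m handwheel '[{"delta_pos":[0,0,-0.95],"yaw":0},{"delta_pos":[0,0,0],"yaw":0},{"delta_pos":[0,0,0],"yaw":0}]' && python3 -m handwheel '[{"delta_pos":[0,0,0],"yaw":0},{"delta_pos":[0,0,0],"yaw":0},{"delta_pos":[0,0,0],"yaw":0},{"delta_pos":[0,0,0],"yaw":0},{"delta_pos":[0,0,0],"yaw":0}]' -1
```

```text
clock: 10.92
eef_pos: [440.4, 19.6, 1.3]
tool_rot: [-3.135, -0.001, 2.806]
force: [0.6, 0.4, 0.6]
width: 63.6
gripper_force: 0.0
clock: 11.33
eef_pos: [440.6, 19.6, 1.9]
tool_rot: [-3.135, 0.0, 2.806]
force: [-0.6, -0.4, 8.0]
width: 44.7
gripper_force: 60.5
```

```bash
python3 -m handwheel '[{"delta_pos":[0,0,2],"yaw":0},{"delta_pos":[0,0,2.5],"yaw":0},{"delta_pos":[0,0,2.5],"yaw":0},{"delta_pos":[0,0,3],"yaw":0},{"delta_pos":[2.81,-1.59,0],"yaw":0},{"delta_pos":[2.81,-1.59,0],"yaw":0},{"delta_pos":[2.81,-1.59,0],"yaw":0}]' && python3 -m handwheel '[{"delta_pos":[2.81,-1.59,0],"yaw":0},{"delta_pos":[2.81,-1.59,0],"yaw":0},{"delta_pos":[2.81,-1.59,0],"yaw":0},{"delta_pos":[2.81,-1.59,0],"yaw":0},{"delta_pos":[0,0,0],"yaw":0},{"delta_pos":[0,0,0],"yaw":0},{"delta_pos":[0,0,0],"yaw":0},{"delta_pos":[0,0,0],"yaw":0},{"delta_pos":[0,0,0],"yaw":0}]'
python3 - <<'E'
from h import *
p=cam('wrist')
s=status.read_state(); print(s['eef_pos'],s['tool_rot'],s['width'],s['gripper_force'])
p=cam('wrist'); print(held(p))
E
```

```text
clock: 11.92
eef_pos: [525.6, -28.8, 102.3]
tool_rot: [-3.136, -0.0, 2.807]
force: [-0.4, 0.7, -1.7]
width: 44.4
gripper_force: 62.4
clock: 12.67
eef_pos: [636.1, -90.6, 101.2]
tool_rot: [-3.135, -0.002, 2.808]
force: [-0.5, 0.0, -0.7]
width: 44.2
gripper_force: 62.4
[636.29637364 -90.7573466  101.25341521] [-3.13521528e+00 -1.54882439e-03  2.80785633e+00] 44.81936737193462 62.41424599662423
(array([636.5, -90.4, 111.3]), 'hole d', 17.2, 'tilt', array([0.002, 0.002]))
```

```bash
python3 -m handwheel '[{"delta_pos":[0,0,-1.5],"yaw":0},{"delta_pos":[0,0,-1.5],"yaw":0},{"delta_pos":[0,0,-1.5],"yaw":0},{"delta_pos":[0,0,-1.5],"yaw":0},{"delta_pos":[0,0,-1],"yaw":0},{"delta_pos":[0,0,-0.6],"yaw":0},{"delta_pos":[0,0,0],"yaw":0},{"delta_pos":[0,0,0],"yaw":0}]' && python3 -m handwheel '[{"delta_pos":[0,0,0],"yaw":0},{"delta_pos":[0,0,0],"yaw":0},{"delta_pos":[0,0,0],"yaw":0},{"delta_pos":[0,0,2],"yaw":0},{"delta_pos":[0,0,2.5],"yaw":0},{"delta_pos":[0,0,3],"yaw":0},{"delta_pos":[0,0,0.5],"yaw":0},{"delta_pos":[0,0,0],"yaw":0}]' 0.5
python3 - <<'E'
from h import *
p=cam('wrist')
s=status.read_state(); print(s['eef_pos'],s['tool_rot'],s['width'])
p=cam('wrist')
for o in rings(p,31,38): print(*o)
for o in rings(p,18,26): print(*o)
q=cam('top'); 
for o in rings(q): print(*o)
E
```

```text
clock: 13.43
eef_pos: [637.1, -91.3, 24.5]
tool_rot: [-3.136, -0.001, 2.806]
force: [0.1, -0.2, -0.8]
width: 44.4
gripper_force: 62.4
clock: 14.1
eef_pos: [639.0, -91.5, 107.6]
tool_rot: [-3.137, 0.004, 2.806]
force: [-0.9, -0.5, 0.3]
width: 64.2
gripper_force: 0.0
[637.6181612  -91.83988862 105.76110309] [-3.13550460e+00  9.62185205e-04  2.80584697e+00] 63.93094272426174
[637.7 -91.2] 47.9 [637.1 -91. ] 34.2 [193 181 158] [244 183]
[638.7 -90.5] 57.8 [638.4 -90.4] 22.0 [184 172 150] [240 172]
[760.5 -68.3] 33.6 [758.8 -67.7] 22.1 [153  18   9] [356 336]
[625.8  34. ] 57.9 [625.8  33.9] 12.3 [ 69 129  58] [248 177]
[558.9 211.1] 51.4 [558.3 210.9] 9.9 [183 174 152] [174 209]
[436.8 122.6] 37.1 [436.3 122.6] 12.3 [171 156 141] [216 263]
[354.6 146. ] 38.0 [353.6 145.6] 11.8 [181  51  37] [206 300]
```

```bash
python3 -m handwheel '[{"delta_pos":[-2.51,2.67,0],"yaw":0},{"delta_pos":[-2.51,2.67,0],"yaw":0},{"delta_pos":[-2.51,2.67,0],"yaw":0},{"delta_pos":[-2.51,2.67,-1],"yaw":0},{"delta_pos":[-2.51,2.67,-1.5],"yaw":0},{"delta_pos":[-2.51,2.67,-1.5],"yaw":0},{"delta_pos":[-2.51,2.67,-1.5],"yaw":0},{"delta_pos":[-2.51,2.67,-1.5],"yaw":0}]' 0.3 && python3 -m handwheel '[{"delta_pos":[0,0,0],"yaw":0},{"delta_pos":[0,0,0],"yaw":0},{"delta_pos":[0,0,0],"yaw":0},{"delta_pos":[0,0,0],"yaw":0}]'
python3 - <<'E'
from h import *
s=status.read_state(); print(s['eef_pos'],s['tool_rot'],s['qpos'])
p=cam('wrist')
for o in rings(p): print(*o)
E
```

```text
clock: 14.92
eef_pos: [434.0, 122.3, 33.6]
tool_rot: [-3.135, -0.003, 2.805]
force: [0.5, 0.6, -0.7]
width: 55.2
gripper_force: 0.0
clock: 15.25
eef_pos: [437.1, 120.6, 34.7]
tool_rot: [-3.135, -0.001, 2.803]
force: [0.2, 0.0, -0.5]
width: 55.6
gripper_force: 0.0
[437.0816034  120.58137107  34.68646057] [-3.13459249e+00 -6.39373941e-04  2.80344244e+00] [-0.05321135  0.75018733 -0.41561275  2.18814185  0.86217913  0.37768676
  0.03980242]
[353.6 145.9] 38.1 [353.8 145.9] 12.0 [212  33  18] [228  11]
[435.9 122.4] 38.2 [435.3 122.7] 12.1 [178 163 140] [245 207]
```

Aligned to within 2 mm. I'll lower and grip.

```bash
python3 -m handwheel '[{"delta_pos":[-0.1,0.17,-1.5],"yaw":0},{"delta_pos":[0,0,-1.2],"yaw":0},{"delta_pos":[0,0,-0.5],"yaw":0},{"delta_pos":[0,0,0],"yaw":0},{"delta_pos":[0,0,0],"yaw":0}]' && python3 -m handwheel '[{"delta_pos":[0,0,0],"yaw":0},{"delta_pos":[0,0,0],"yaw":0},{"delta_pos":[0,0,0],"yaw":0},{"delta_pos":[0,0,0],"yaw":0},{"delta_pos":[0,0,0],"yaw":0}]' -1 && python3 -m handwheel '[{"delta_pos":[0,0,2],"yaw":0},{"delta_pos":[0,0,2.5],"yaw":0},{"delta_pos":[0,0,2.5],"yaw":0},{"delta_pos":[0,0,3],"yaw":0},{"delta_pos":[0,0,0],"yaw":0}]'
```

```text
clock: 15.72
eef_pos: [435.7, 122.8, 3.1]
tool_rot: [-3.135, -0.001, 2.804]
force: [-0.6, 0.5, 0.8]
width: 55.6
gripper_force: 0.0
clock: 16.13
eef_pos: [435.8, 123.4, 4.1]
tool_rot: [-3.136, 0.001, 2.806]
force: [-1.1, -1.2, 7.1]
width: 34.8
gripper_force: 58.9
clock: 16.55
eef_pos: [437.7, 124.7, 107.3]
tool_rot: [-3.14, 0.005, 2.806]
force: [1.1, 0.5, -0.4]
width: 34.5
gripper_force: 59.9
```

```bash
python3 -m handwheel '[{"delta_pos":[2.51,-2.68,0],"yaw":0},{"delta_pos":[2.51,-2.68,0],"yaw":0},{"delta_pos":[2.51,-2.68,0],"yaw":0},{"delta_pos":[2.51,-2.68,0],"yaw":0},{"delta_pos":[2.51,-2.68,0],"yaw":0},{"delta_pos":[2.51,-2.68,0],"yaw":0},{"delta_pos":[2.51,-2.68,0],"yaw":0},{"delta_pos":[2.51,-2.68,0],"yaw":0},{"delta_pos":[0,0,0],"yaw":0},{"delta_pos":[0,0,0],"yaw":0}]' && python3 -m handwheel '[{"delta_pos":[0,0,0],"yaw":0},{"delta_pos":[0,0,0],"yaw":0},{"delta_pos":[0,0,0],"yaw":0},{"delta_pos":[0,0,0],"yaw":0}]'
python3 - <<'E'
from h import *
s=status.read_state(); print(s['eef_pos'],s['tool_rot'],s['width'],s['gripper_force'])
p=cam('wrist'); print(held(p))
E
```

```text
clock: 17.38
eef_pos: [636.5, -93.7, 102.1]
tool_rot: [-3.135, -0.001, 2.801]
force: [-0.7, 0.4, -1.3]
width: 34.6
gripper_force: 60.0
clock: 17.72
eef_pos: [635.6, -89.6, 103.2]
tool_rot: [-3.135, -0.001, 2.808]
force: [0.2, -0.3, -1.1]
width: 34.8
gripper_force: 60.0
[635.6453902  -89.58685155 103.24613321] [-3.13529031e+00 -1.11334707e-03  2.80810728e+00] 34.76398205035031 59.95553201646544
(array([635.7, -89.1, 111. ]), 'hole d', 17.1, 'tilt', array([ 0.004, -0.002]))
```

```bash
python3 -m handwheel '[{"delta_pos":[0.07,-0.13,-1],"yaw":0},{"delta_pos":[0,0,-1],"yaw":0},{"delta_pos":[0,0,0],"yaw":0},{"delta_pos":[0,0,0],"yaw":0}]' && python3 -m handwheel '[{"delta_pos":[0,0,-1.5],"yaw":0},{"delta_pos":[0,0,-1.5],"yaw":0},{"delta_pos":[0,0,-0.9],"yaw":0},{"delta_pos":[0,0,-0.5],"yaw":0},{"delta_pos":[0,0,0],"yaw":0},{"delta_pos":[0,0,0],"yaw":0}]'
```

```text
clock: 18.1
eef_pos: [635.8, -92.1, 81.6]
tool_rot: [-3.135, -0.003, 2.806]
force: [-0.2, -0.4, -1.1]
width: 34.6
gripper_force: 60.0
clock: 18.6
eef_pos: [636.4, -91.9, 38.3]
tool_rot: [-3.135, -0.002, 2.806]
force: [-0.1, 0.0, -0.0]
width: 34.5
gripper_force: 60.0
```

```bash
python3 -m handwheel '[{"delta_pos":[0,0,0],"yaw":0},{"delta_pos":[0,0,0],"yaw":0},{"delta_pos":[0,0,0],"yaw":0},{"delta_pos":[0,0,2],"yaw":0},{"delta_pos":[0,0,2.5],"yaw":0},{"delta_pos":[0,0,2],"yaw":0},{"delta_pos":[0,0,0],"yaw":0},{"delta_pos":[0,0,0],"yaw":0},{"delta_pos":[0,0,0],"yaw":0}]' 0.3
python3 - <<'E'
from h import *
s=status.read_state(); print(s['eef_pos'],s['tool_rot'],s['width'])
p=cam('wrist')
for o in rings(p,43,50): print(*o)
for o in rings(p,31,38): print(*o)
q=cam('side'); 
for o in rings(q): print(*o)
E
```

```text
clock: 19.35
eef_pos: [636.3, -92.3, 103.4]
tool_rot: [-3.135, -0.002, 2.806]
force: [-0.9, -1.0, 0.1]
width: 55.6
gripper_force: 0.0
[636.29709359 -92.33235232 103.4221716 ] [-3.13472013e+00 -1.63455286e-03  2.80600755e+00] 55.5590662578469
[637.1 -91.8] 38.1 [636.6 -91.5] 46.1 [195 183 161] [250 197]
[637.5 -91.2] 47.9 [637.4 -91. ] 34.0 [188 176 154] [245 185]
[559.1 209.6] 54.4 [559.7 208.6] 9.8 [245 235 211] [245 177]
[357. 144.] 40.4 [354.8 142.9] 10.9 [229  64  55] [175 201]
[628.1  31.1] 60.6 [626.   31.3] 11.2 [ 88 176  86] [289 204]
[ 431.6 -108.1] 28.1 [ 431.6 -108.1] 10.7 [215 196 172] [229 258]
[ 693.2 -317.3] 57.8 [ 692.6 -316.3] 10.2 [152 139 120] [389 294]
[ 431.6 -224.8] 35.0 [ 431.9 -230. ] 12.1 [31 26 22] [241 302]
```

```bash
python3 -m handwheel '[{"delta_pos":[-3.43,-0.22,0],"yaw":0},{"delta_pos":[-3.43,-0.22,0],"yaw":0},{"delta_pos":[-3.43,-0.22,0],"yaw":0},{"delta_pos":[-3.43,-0.22,-2],"yaw":0},{"delta_pos":[-3.43,-0.22,-2],"yaw":0},{"delta_pos":[-3.43,-0.22,-2],"yaw":0},{"delta_pos":[0,0,0],"yaw":0},{"delta_pos":[0,0,0],"yaw":0},{"delta_pos":[0,0,0],"yaw":0},{"delta_pos":[0,0,0],"yaw":0}]' 0.1
python3 - <<'E'
from h import *
s=status.read_state(); print(s['eef_pos'],s['tool_rot'],s['qpos'])
p=cam('wrist')
for o in rings(p): print(*o)
E
```

```text
clock: 20.28
eef_pos: [433.0, -104.8, 44.1]
tool_rot: [-3.137, 0.001, 2.806]
force: [0.1, -0.3, 0.4]
width: 46.8
gripper_force: 0.0
[ 433.01845774 -104.83035486   44.13976418] [-3.13675671e+00  1.16045566e-03  2.80625106e+00] [ 0.49770837  0.73637277 -0.48183351  2.20940043  0.92192841  0.40773768
  0.48324832]
[ 430.2 -105.7] 27.8 [ 430.1 -105.5] 11.9 [179 161 137] [250 211]
[ 426.4 -217.5] 32.1 [ 424.5 -216.4] 12.1 [16 10  7] [ 45 273]
```

```bash
python3 -m handwheel '[{"delta_pos":[-0.25,-0.08,-1.5],"yaw":0},{"delta_pos":[0,0,-1.5],"yaw":0},{"delta_pos":[0,0,-1.1],"yaw":0},{"delta_pos":[0,0,0],"yaw":0},{"delta_pos":[0,0,0],"yaw":0}]' && python3 -m handwheel '[{"delta_pos":[0,0,0],"yaw":0},{"delta_pos":[0,0,0],"yaw":0},{"delta_pos":[0,0,0],"yaw":0},{"delta_pos":[0,0,0],"yaw":0},{"delta_pos":[0,0,0],"yaw":0}]' -1 && python3 -m handwheel '[{"delta_pos":[0,0,2],"yaw":0},{"delta_pos":[0,0,2.5],"yaw":0},{"delta_pos":[0,0,2.5],"yaw":0},{"delta_pos":[0,0,3],"yaw":0},{"delta_pos":[0,0,0],"yaw":0}]'
```

```text
clock: 20.75
eef_pos: [429.3, -105.7, 2.9]
tool_rot: [-3.136, -0.001, 2.807]
force: [0.5, -0.5, 0.2]
width: 47.0
gripper_force: 0.0
clock: 21.17
eef_pos: [429.4, -105.9, 4.0]
tool_rot: [-3.136, 0.001, 2.806]
force: [-0.7, -0.4, 6.9]
width: 24.6
gripper_force: 58.7
clock: 21.58
eef_pos: [431.1, -106.2, 107.3]
tool_rot: [-3.137, 0.006, 2.806]
force: [0.9, -0.2, -1.1]
width: 24.4
gripper_force: 59.1
```

```bash
python3 -m handwheel '[{"delta_pos":[3.46,0.24,0],"yaw":0},{"delta_pos":[3.46,0.24,0],"yaw":0},{"delta_pos":[3.46,0.24,0],"yaw":0},{"delta_pos":[3.46,0.24,0],"yaw":0},{"delta_pos":[3.46,0.24,0],"yaw":0},{"delta_pos":[3.46,0.24,0],"yaw":0},{"delta_pos":[0,0,0],"yaw":0},{"delta_pos":[0,0,0],"yaw":0},{"delta_pos":[0,0,0],"yaw":0},{"delta_pos":[0,0,0],"yaw":0}]' && python3 -m handwheel '[{"delta_pos":[0,0,0],"yaw":0},{"delta_pos":[0,0,0],"yaw":0},{"delta_pos":[0,0,0],"yaw":0}]'
python3 - <<'E'
from h import *
s=status.read_state(); print(s['eef_pos'],s['tool_rot'],s['width'],s['gripper_force'])
p=cam('wrist'); print(held(p))
E
```

```text
clock: 22.42
eef_pos: [634.5, -92.1, 102.8]
tool_rot: [-3.134, -0.002, 2.806]
force: [0.2, -0.3, 0.2]
width: 24.3
gripper_force: 59.1
clock: 22.67
eef_pos: [635.6, -92.0, 103.2]
tool_rot: [-3.135, -0.001, 2.806]
force: [0.1, 0.1, 0.3]
width: 24.4
gripper_force: 59.1
[635.61498266 -92.02156258 103.22502183] [-3.13495208e+00 -8.94794918e-04  2.80593452e+00] 24.421175578397275 59.08821456134319
(array([636.4, -92.1, 111. ]), 'hole d', 17.3, 'tilt', array([ 0.005, -0.002]))
```

```bash
python3 -m handwheel '[{"delta_pos":[0,0.13,-1],"yaw":0},{"delta_pos":[0,0,-1],"yaw":0},{"delta_pos":[0,0,0],"yaw":0},{"delta_pos":[0,0,0],"yaw":0}]' && python3 -m handwheel '[{"delta_pos":[0,0,-1.2],"yaw":0},{"delta_pos":[0,0,-1.2],"yaw":0},{"delta_pos":[0,0,-0.9],"yaw":0},{"delta_pos":[0,0,0],"yaw":0},{"delta_pos":[0,0,0],"yaw":0}]'
```

```text
clock: 23.05
eef_pos: [635.1, -90.3, 81.6]
tool_rot: [-3.135, -0.003, 2.806]
force: [-0.1, -0.7, -0.4]
width: 24.7
gripper_force: 59.1
clock: 23.47
eef_pos: [635.7, -90.5, 50.1]
tool_rot: [-3.134, -0.002, 2.806]
force: [-2.6, -0.7, 7.3]
width: 24.2
gripper_force: 60.0
```

```bash
python3 -m handwheel '[{"delta_pos":[0,0,0],"yaw":0},{"delta_pos":[0,0,0],"yaw":0},{"delta_pos":[0,0,0],"yaw":0},{"delta_pos":[0,0,2],"yaw":0},{"delta_pos":[0,0,2.5],"yaw":0},{"delta_pos":[0,0,2],"yaw":0},{"delta_pos":[0,0,0],"yaw":0},{"delta_pos":[0,0,0],"yaw":0},{"delta_pos":[0,0,0],"yaw":0}]' 0.2
python3 - <<'E'
from h import *
s=status.read_state(); print(s['eef_pos'],s['tool_rot'],s['width'],s['qpos'])
p=cam('wrist')
for a in (55,43,31,18):
  for o in rings(p,a,a+7): print(*o)
print(post(p))
q=cam('top'); 
for o in rings(q): print(*o)
save(q,'top5.png',1.4)
E
```

```text
clock: 24.22
eef_pos: [635.4, -90.6, 114.1]
tool_rot: [-3.135, -0.002, 2.806]
force: [0.5, 1.0, -0.6]
width: 50.9
gripper_force: 0.0
[635.42564016 -90.64226021 114.05553238] [-3.13459412e+00 -2.16726383e-03  2.80597017e+00] 50.87325425964388 [ 0.48925877  0.84947334 -0.69822649  1.62710172  0.66040058  0.91940931
  0.77575565]
[636.6 -90.5] 27.8 [636.3 -90.3] 57.9 [189 178 155] [258 207]
[636.8 -91.8] 37.7 [636.6 -91.6] 46.0 [181 169 147] [250 195]
[637.5 -91.2] 47.8 [637.3 -91. ] 34.0 [189 176 154] [245 184]
[638.7 -90.5] 57.7 [638.4 -90.4] 22.0 [188 176 154] [241 175]
[(8, 9515, array([637.6, -89.6, 103.1]), array([624.9, -87.8,  10.2])), (40, 409, array([633.5, -90.9,  27.4]), array([629.9, -89.3,  49.7])), (55, 1294, array([636.2, -90.7,  27.6]), array([634.7, -90.1,  58. ])), (64, 143, array([635.9, -90.5,   8. ]), array([635.2, -90.2,  67. ]))]
[625.9  34.5] 58.9 [626.   33.7] 12.3 [ 68 128  58] [248 177]
[559.1 211.5] 51.3 [558.3 211.1] 10.2 [182 173 151] [174 209]
[354.2 146.2] 37.6 [353.6 145.8] 12.1 [181  51  36] [206 300]
[322.2 581.4] 53.7 [318.  579.5] 8.2 [125 115  98] [  9 324]
[295.1 511.2] 45.7 [297.1 511.2] 8.1 [183 191 164] [ 40 334]
[281.3 578.5] 69.1 [282.3 574. ] 8.3 [125 114  97] [  8 337]
```

```bash
python3 -m handwheel '[{"delta_pos":[-1.77,-3.16,0.8],"yaw":0},{"delta_pos":[-1.77,-3.16,0.8],"yaw":0},{"delta_pos":[-1.77,-3.16,0.8],"yaw":0},{"delta_pos":[-1.77,-3.16,0.8],"yaw":0},{"delta_pos":[-1.77,-3.16,0.8],"yaw":0},{"delta_pos":[-1.77,-3.16,0.8],"yaw":0},{"delta_pos":[-1.77,-3.16,0.8],"yaw":0},{"delta_pos":[0,0,0],"yaw":0},{"delta_pos":[0,0,0],"yaw":0},{"delta_pos":[0,0,0],"yaw":0}]' 0.2
cat > dial.py <<'E'
from h import *
def dial():
    s=status.read_state(); print(s['eef_pos'],s['tool_rot'],s['qpos'])
    p=cam('wrist'); W=cloud(p)
    P=W[(np.hypot(W[...,0]-512,W[...,1]+313)<40)&(W[...,2]>62)&(W[...,2]<71)]
    k=cv2.minAreaRect(P[:,:2].astype(np.float32)); print('bar',k,np.median(P[:,2]))
    D=(np.abs(W[...,2]-35)<4)&(np.hypot(W[...,0]-512,W[...,1]+313)<75); Q=W[D]
    (x,y),r=cv2.minEnclosingCircle(Q[:,:2].astype(np.float32)); print('face',x,y,2*r)
    # dark features by angle on the dial plane
    c=np.array(k[0]); v=W[...,:2]-c; rad=np.hypot(v[...,0],v[...,1]); ang=np.degrees(np.arctan2(v[...,1],v[...,0]))
    dark=(p['color'].max(-1)<90)&(rad>24)&(rad<64)&(W[...,2]<50)
    for lo,hi in((26,36),(36,46),(46,56),(56,66)):
        m=dark&(rad>=lo)&(rad<hi)&(W[...,2]>25); h,_=np.histogram(ang[m],90,(-180,180)); print(lo,[(int(-180+4*i+2),int(n)) for i,n in enumerate(h) if n>15])
    save(p,'dial%d.png'%p['shot'],1.4); print(p['shot'])
if __name__=='__main__': dial()
E
python3 dial.py; ls -t pics|head -1; cp pics/$(ls -t pics|head -1) pics/D1.png
```

```text
clock: 25.15
eef_pos: [512.0, -310.9, 170.3]
tool_rot: [-3.137, -0.002, 2.806]
force: [-0.4, -0.4, 0.5]
width: 51.3
gripper_force: 0.0
[ 511.99941059 -310.88751826  170.26062932] [-3.13667608e+00 -1.89731977e-03  2.80586674e+00] [ 0.95712851  0.73829436 -0.77461835  1.71274631  0.62128011  0.95473227
  1.17241803]
bar ((511.8951110839844, -313.14678955078125), (14.17761516571045, 41.85791778564453), 37.50043869018555) 67.09925626217219
face 515.7581787109375 -312.3748779296875 137.05166625976562
26 []
36 []
46 [(18, 40)]
56 [(18, 23)]
31
dial31.png
```

View pics/D1.png

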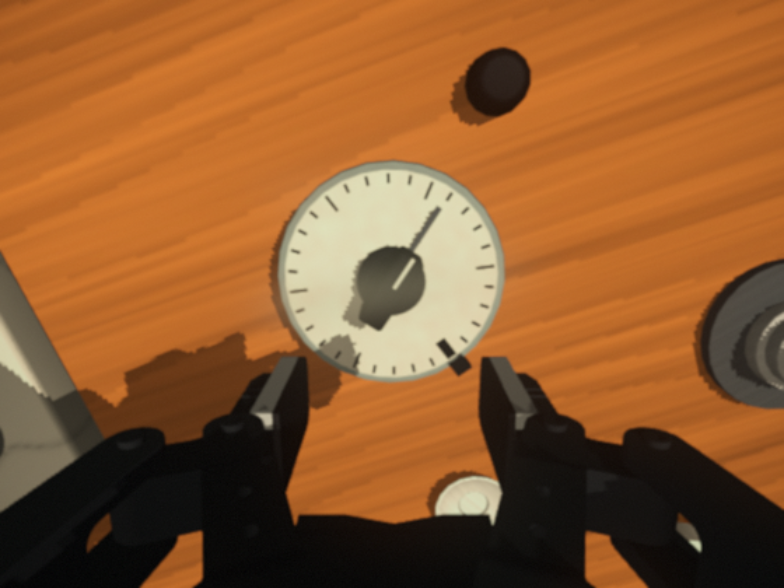

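The pointer runs up-right to (440,208), and the zero mark and block are at (452,357). The bar lies at 127.5° in the world and the zero mark at about 17°. I'll align the tool with the bar.

```bash
python3 -m handwheel '[{"delta_pos":[0,-0.22,-1.5],"yaw":-0.1162},{"delta_pos":[0,0,-1.5],"yaw":-0.1162},{"delta_pos":[0,0,-1.5],"yaw":-0.1162},{"delta_pos":[0,0,-1.5],"yaw":-0.1162},{"delta_pos":[0,0,0],"yaw":-0.1162},{"delta_pos":[0,0,0],"yaw":0},{"delta_pos":[0,0,0],"yaw":0},{"delta_pos":[0,0,0],"yaw":0},{"delta_pos":[0,0,0],"yaw":0}]' 0.1
cat >> dial.py <<'E'
    W=cloud(cam('top'))
E
sed -i '$d' dial.py
python3 - <<'E'
from h import *
s=status.read_state(); print(s['eef_pos'],s['tool_rot'],s['qpos'])
p=cam('wrist'); W=cloud(p)
P=W[(np.hypot(W[...,0]-512,W[...,1]+313)<30)&(W[...,2]>62)&(W[...,2]<71)]
k=cv2.minAreaRect(P[:,:2].astype(np.float32)); print('bar',k)
c=np.array([511.9,-313.1])
for p in (p,cam('top'),cam('side')):
    W=cloud(p); v=W[...,:2]-c; rad=np.hypot(v[...,0],v[...,1]); ang=np.degrees(np.arctan2(v[...,1],v[...,0]))
    m=(p['color'].max(-1)<80)&(rad>46)&(rad<68)&(W[...,2]>32)&(W[...,2]<46)&(np.abs(ang-17)<18); 
    for lo,hi in((46,56),(56,70)):
        q=m&(rad>lo)&(rad<hi); 
        if q.sum(): print('zero',q.sum(),W[q].mean(0),np.percentile(ang[q],[3,97]),ang[q].mean())
E
```

```text
clock: 25.95
eef_pos: [512.8, -313.2, 111.3]
tool_rot: [-3.136, -0.0, 2.228]
force: [0.2, -0.4, 0.7]
width: 47.3
gripper_force: 0.0
[ 512.84550625 -313.16088717  111.34754629] [-3.13609487e+00 -4.55761495e-04  2.22808340e+00] [ 0.84630281  0.7714557  -0.57288805  1.75232262  0.5667491   0.79208945
  0.64885961]
bar ((511.37451171875, -312.91693115234375), (13.61547565460205, 41.69062042236328), 37.9126091003418)
zero 99 [ 560.69148785 -296.55633118   36.03501782] [16.14512032 21.15581514] 18.729036891607105
zero 151 [ 572.41551921 -292.61646932   34.43425823] [14.9576341  22.49522068] 18.692838854199294
zero 4 [ 562.79931888 -296.93605      36.73836423] [16.01052684 19.32547546] 17.596379821821447
zero 8 [ 573.071359   -292.85775681   35.19100691] [15.05320898 21.60663239] 18.31346194735307
zero 5 [ 561.61503676 -299.24970988   35.08902879] [14.39526757 17.22894801] 15.555566698531777
zero 8 [ 574.49058076 -295.06025791   32.9854912 ] [13.67522202 18.07787031] 16.08507832010937
```

```bash
python3 -m handwheel '[{"delta_pos":[-0.1,0.01,-2],"yaw":0},{"delta_pos":[0,0,-2],"yaw":0},{"delta_pos":[0,0,-1.5],"yaw":0},{"delta_pos":[0,0,-0.8],"yaw":0},{"delta_pos":[0,0,0],"yaw":0},{"delta_pos":[0,0,0],"yaw":0}]' 0.1 && python3 -m handwheel '[{"delta_pos":[0,0,0],"yaw":0},{"delta_pos":[0,0,0],"yaw":0},{"delta_pos":[0,0,0],"yaw":0},{"delta_pos":[0,0,0],"yaw":0},{"delta_pos":[0,0,0],"yaw":0},{"delta_pos":[0,0,0],"yaw":0}]' -1
```

```text
clock: 26.6
eef_pos: [511.4, -313.6, 48.2]
tool_rot: [-3.136, -0.001, 2.225]
force: [0.8, -0.2, 0.3]
width: 47.1
gripper_force: 0.0
clock: 27.1
eef_pos: [511.7, -314.1, 49.2]
tool_rot: [-3.136, 0.001, 2.225]
force: [-2.1, 0.2, 6.0]
width: 12.4
gripper_force: 59.6
```

```bash
python3 -m handwheel '[{"delta_pos":[0,0,0],"yaw":-0.119},{"delta_pos":[0,0,0],"yaw":-0.119},{"delta_pos":[0,0,0],"yaw":-0.119},{"delta_pos":[0,0,0],"yaw":-0.119},{"delta_pos":[0,0,0],"yaw":-0.119},{"delta_pos":[0,0,0],"yaw":-0.119},{"delta_pos":[0,0,0],"yaw":-0.119},{"delta_pos":[0,0,0],"yaw":-0.119}]' && python3 -m handwheel '[{"delta_pos":[0,0,0],"yaw":-0.119},{"delta_pos":[0,0,0],"yaw":-0.119},{"delta_pos":[0,0,0],"yaw":-0.119},{"delta_pos":[0,0,0],"yaw":-0.119},{"delta_pos":[0,0,0],"yaw":-0.119},{"delta_pos":[0,0,0],"yaw":-0.119},{"delta_pos":[0,0,0],"yaw":-0.119},{"delta_pos":[0,0,0],"yaw":-0.119},{"delta_pos":[0,0,0],"yaw":0},{"delta_pos":[0,0,0],"yaw":0}]'
```

```text
clock: 27.77
eef_pos: [510.7, -314.3, 49.2]
tool_rot: [-3.135, 0.0, 1.267]
force: [-3.1, 0.6, 6.9]
width: 12.2
gripper_force: 60.0
clock: 28.6
eef_pos: [509.9, -313.5, 49.2]
tool_rot: [-3.135, 0.001, 0.321]
force: [-5.2, 0.8, 10.2]
width: 12.6
gripper_force: 60.3
```

```bash
python3 -m handwheel '[{"delta_pos":[0,0,0],"yaw":0},{"delta_pos":[0,0,0],"yaw":0},{"delta_pos":[0,0,0],"yaw":0},{"delta_pos":[0,0,1.5],"yaw":0},{"delta_pos":[0,0,2],"yaw":0},{"delta_pos":[0,0,2],"yaw":0},{"delta_pos":[0,0,1],"yaw":0},{"delta_pos":[0,0,0],"yaw":0},{"delta_pos":[0,0,0],"yaw":0},{"delta_pos":[0,0,0],"yaw":0}]' 0.1
cat > d2.py <<'E'
from h import *
s=status.read_state(); print(s['eef_pos'],s['tool_rot'],s['qpos'])
for nm in ('wrist','top'):
    p=cam(nm); W=cloud(p)
    P=W[(np.hypot(W[...,0]-512,W[...,1]+313)<30)&(W[...,2]>62)&(W[...,2]<71)]
    if len(P)<50: continue
    k=cv2.minAreaRect(P[:,:2].astype(np.float32)); print(nm,'bar',k); c=np.array(k[0])
    v=W[...,:2]-c; rad=np.hypot(v[...,0],v[...,1]); ang=np.degrees(np.arctan2(v[...,1],v[...,0]))
    d=(p['color'].max(-1)<80)&(W[...,2]>30)&(W[...,2]<48)&(np.abs(ang-18)<25)
    for lo,hi in((25,32),(32,40),(40,46),(46,56),(56,70)):
        q=d&(rad>lo)&(rad<hi)
        if q.sum(): print(lo,q.sum(),W[q].mean(0).round(1),np.percentile(ang[q],[3,97]).round(1),ang[q].mean().round(2))
    if nm=='wrist': save(p,'dial_after%d.png'%p['shot'],1.4); print('dial_after%d.png'%p['shot'])
E
python3 d2.py; cp $(ls -t pics/dial_after*|head -1) pics/D2.png
```

```text
clock: 29.43
eef_pos: [510.6, -313.2, 112.0]
tool_rot: [-3.134, 0.0, 0.321]
force: [0.1, -0.1, 0.4]
width: 47.0
gripper_force: 0.0
[ 510.59510537 -313.23664196  111.95335066] [-3.13407750e+00  1.31545868e-04  3.21140380e-01] [ 0.5234706   0.70671354 -0.0274211   1.76417307  0.02043421  0.67659734
 -0.76306111]
wrist bar ((512.0912475585938, -312.5844421386719), (41.847259521484375, 13.702054977416992), 18.042814254760742)
46 108 [ 561.3 -296.5   35.9] [15.9 20.2] 18.07
56 240 [ 573.9 -292.4   34.3] [14.4 21.7] 18.05
dial_after35.png
```

View pics/D2.png

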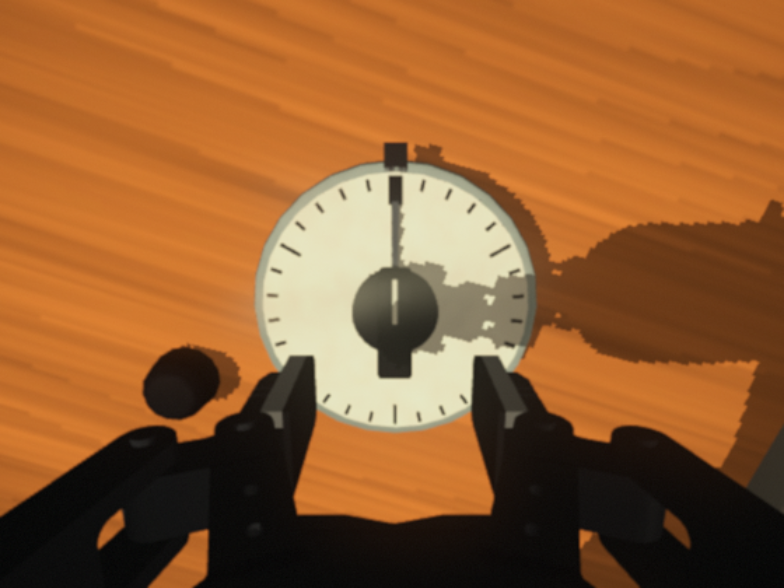

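The pointer now sits on the zero mark: the bar is at 18.04° and the mark at 18.06°. In the image the pointer at (395,235) lines up with the mark at (395,190). Next is the scanner.

```bash
python3 -m handwheel '[{"delta_pos":[-0.23,3.73,0.2],"yaw":-0.015},{"delta_pos":[-0.23,3.73,0.2],"yaw":-0.015},{"delta_pos":[-0.23,3.73,0.2],"yaw":-0.015},{"delta_pos":[-0.23,3.73,0.2],"yaw":-0.015},{"delta_pos":[-0.23,3.73,0.2],"yaw":-0.015},{"delta_pos":[-0.23,3.73,0.2],"yaw":-0.015},{"delta_pos":[-0.23,3.73,0.2],"yaw":-0.015},{"delta_pos":[-0.23,3.73,0.2],"yaw":-0.015},{"delta_pos":[-0.23,3.73,0.2],"yaw":-0.015},{"delta_pos":[-0.23,3.73,0.2],"yaw":-0.015}]' 0.3 && python3 -m handwheel '[{"delta_pos":[-0.23,3.73,0],"yaw":-0.015},{"delta_pos":[-0.23,3.73,0],"yaw":-0.015},{"delta_pos":[-0.23,3.73,0],"yaw":-0.015},{"delta_pos":[-0.23,3.73,0],"yaw":-0.015},{"delta_pos":[-0.23,3.73,0],"yaw":-0.015},{"delta_pos":[-0.23,3.73,0],"yaw":-0.015},{"delta_pos":[-0.23,3.73,0],"yaw":-0.015},{"delta_pos":[0,0,0],"yaw":0},{"delta_pos":[0,0,0],"yaw":0},{"delta_pos":[0,0,0],"yaw":0}]'
cat > sc.py <<'E'
from h import *
s=status.read_state(); print(s['eef_pos'],s['tool_rot'],s['qpos'])
def scan(p,z0=36,z1=50,c=(471,322)):
    W=cloud(p); m=(np.abs(W[...,0]-c[0])<110)&(np.abs(W[...,1]-c[1])<60)&(W[...,2]>z0)&(W[...,2]<z1)
    P=W[m]; return P,cv2.minAreaRect(P[:,:2].astype(np.float32))
if __name__=='__main__':
    p=cam('wrist'); save(p,'sc%d.png'%p['shot'],1.4)
    P,k=scan(p); print(k,np.median(P[:,2]),len(P))
    W=cloud(p); m=(np.abs(W[...,0]-471)<75)&(np.abs(W[...,1]-322)<50)&(W[...,2]>18)&(W[...,2]<28); print('lugs',cv2.minAreaRect(W[m][:,:2].astype(np.float32)))
    # body edges around the middle
    c=np.array(k[0]); a=np.radians(3.8); d=P[:,:2]-c; u=d@[np.cos(a),np.sin(a)]; v=d@[-np.sin(a),np.cos(a)]
    for lo in range(-75,75,25):
        q=(u>lo)&(u<lo+25)
        if q.sum(): print(lo,np.percentile(v[q],[1,99]).round(1),np.median(P[q,2]).round(1))
E
python3 sc.py; cp $(ls -t pics/sc*|head -1) pics/S1.png
```

```text
clock: 30.37
eef_pos: [487.4, 61.1, 132.3]
tool_rot: [-3.135, 0.001, 0.17]
force: [1.9, 0.8, 0.3]
width: 55.3
gripper_force: 0.0
clock: 31.2
eef_pos: [471.6, 319.5, 132.1]
tool_rot: [-3.137, 0.0, 0.067]
force: [-0.2, -0.6, 0.2]
width: 55.4
gripper_force: 0.0
[471.59530115 319.53266662 132.08364181] [-3.13728547e+00  4.67611545e-04  6.65052066e-02] [-0.74907891  0.64819434  0.16547818  1.84494348 -0.16933311  0.66016427
 -1.98696986]
((470.90289306640625, 323.7716369628906), (149.86517333984375, 39.493370056152344), 4.711671352386475) 42.39756879118521 10580
lugs ((469.0115661621094, 321.111328125), (101.96186828613281, 62.455589294433594), 4.2986321449279785)
-75 [-18.1  12.9] 42.0
-50 [-17.8  13.5] 42.3
-25 [-16.7  14.3] 42.1
0 [-16.4  15. ] 42.2
25 [-15.4  15.8] 42.0
50 [-18.6  20.2] 44.0
```

View pics/S1.png

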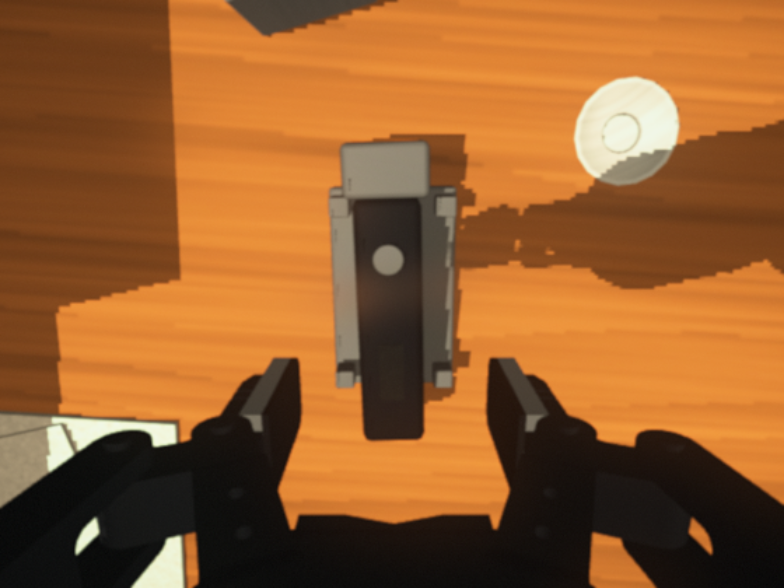

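The scanner lies in its cradle with the nose up at about (385,170), at 5.4° and centred at (471,322.8). I'll align and descend.

```bash
python3 -m handwheel '[{"delta_pos":[-0.05,0.3,-2],"yaw":0.028},{"delta_pos":[0,0,-2.5],"yaw":0},{"delta_pos":[0,0,-2.5],"yaw":0},{"delta_pos":[0,0,0],"yaw":0},{"delta_pos":[0,0,0],"yaw":0},{"delta_pos":[0,0,0],"yaw":0}]' 0.4
```

```text
clock: 31.75
eef_pos: [472.7, 322.6, 64.0]
tool_rot: [-3.135, -0.002, 0.092]
force: [-0.1, -0.4, 0.0]
width: 59.6
gripper_force: 0.0
```

```bash
python3 -m handwheel '[{"delta_pos":[-0.15,0.02,-2],"yaw":0},{"delta_pos":[0,0,-1.7],"yaw":0},{"delta_pos":[0,0,-0.9],"yaw":0},{"delta_pos":[0,0,0],"yaw":0},{"delta_pos":[0,0,0],"yaw":0}]' && python3 -m handwheel '[{"delta_pos":[0,0,0],"yaw":0},{"delta_pos":[0,0,0],"yaw":0},{"delta_pos":[0,0,0],"yaw":0},{"delta_pos":[0,0,0],"yaw":0},{"delta_pos":[0,0,0],"yaw":0},{"delta_pos":[0,0,0],"yaw":0}]' -1
python3 - <<'E'
from h import *
print(status.read_state()['eef_pos'],status.read_state()['tool_rot'])
for nm in ('top','side'):
    p=cam(nm); W=cloud(p)
    for d in models.boxes_of(p,'barcode')[:1]: print(nm,d)
    a,b,c,e=d['rect']; m=np.zeros(W.shape[:2],bool); m[int(b):int(e),int(a):int(c)]=1
    m&=(W[...,2]>15)&(p['color'].min(-1)>100); P=W[m]; c=np.median(P,0)
    for _ in range(4):
        u,sv,vt=np.linalg.svd(P-P.mean(0),full_matrices=False); P=P[np.abs((P-P.mean(0))@vt[2])<2.5]
    print(P.mean(0),vt[2],P.min(0),P.max(0))
    cv2.imwrite('pics/t_%s.png'%nm,cv2.resize(p['color'][int(b)-10:int(e)+10,int(a)-10:int(d['rect'][2])+10,::-1],None,fx=8,fy=8,interpolation=cv2.INTER_CUBIC)); print(a,b)
E
```

```text
clock: 32.17
eef_pos: [470.7, 323.7, 17.8]
tool_rot: [-3.135, -0.002, 0.094]
force: [-0.2, 0.8, -0.3]
width: 60.0
gripper_force: 0.0
clock: 32.67
eef_pos: [471.0, 324.0, 18.4]
tool_rot: [-3.134, -0.003, 0.094]
force: [-0.5, -0.8, 7.4]
width: 30.9
gripper_force: 60.8
[471.01283134 323.98564486  18.37628683] [-3.13447695e+00 -2.85323782e-03  9.38700706e-02]
top {'rect': [165.8, 142.7, 208.7, 176.9], 'score': 0.62}
[692.69486091 194.53275594  60.57921839] [-0.90033529 -0.19860173  0.38723858] [666.31325393 153.96328539  15.27821291] [716.30396283 238.48602236 104.17091423]
165.8 142.7
side {'rect': [290.3, 138.4, 315.2, 183.2], 'score': 0.81}
[693.28088777 192.21526842  58.70582365] [-0.89957943 -0.19580364  0.39040721] [669.1901142  148.3221093   15.01314846] [715.83321198 239.71373222 101.01640126]
290.3 138.4
```

View pics/t_top.png

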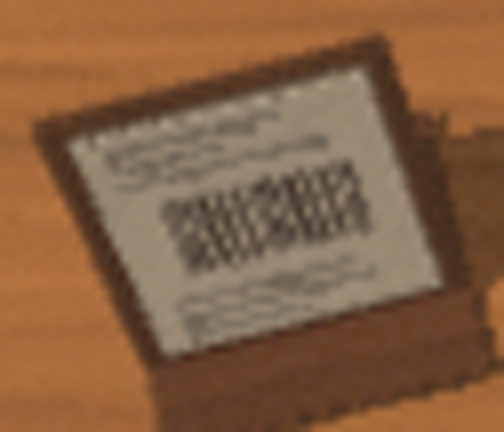

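The barcode centre is at crop (267,218), which is about (690,194.5,58) in the world, and the card faces a heading of 12.4°. I'll lift the scanner and bring it to the card.

```bash
python3 -m handwheel '[{"delta_pos":[0,0,1],"yaw":0},{"delta_pos":[0,0,2],"yaw":0},{"delta_pos":[0,0,2],"yaw":0},{"delta_pos":[0,0,2],"yaw":0},{"delta_pos":[0,0,1],"yaw":0},{"delta_pos":[0,0,0],"yaw":0}]' && python3 -m handwheel '[{"delta_pos":[1.34,-3.26,0],"yaw":0.0243},{"delta_pos":[1.34,-3.26,0],"yaw":0.0243},{"delta_pos":[1.34,-3.26,0],"yaw":0.0243},{"delta_pos":[1.34,-3.26,0],"yaw":0.0243},{"delta_pos":[1.34,-3.26,0],"yaw":0.0243},{"delta_pos":[0,0,-2],"yaw":0},{"delta_pos":[0,0,-2],"yaw":0},{"delta_pos":[0,0,-0.8],"yaw":0},{"delta_pos":[0,0,0],"yaw":0},{"delta_pos":[0,0,0],"yaw":0}]'
python3 - <<'E'
from h import *
s=status.read_state(); print(s['eef_pos'],s['tool_rot'],s['width'])
p=cam('side'); q=cam('top')
for nm,p in (('side',p),('top',q)):
    W=cloud(p); m=(W[...,0]>450)&(W[...,0]<625)&(W[...,1]>125)&(W[...,1]<195)&(W[...,2]>45)&(W[...,2]<85); P=W[m]
    if len(P)>30: print(nm,len(P),cv2.minAreaRect(P[:,:2].astype(np.float32)),P[P[:,0]>P[:,0].max()-12].mean(0),P[:,2].min(),P[:,2].max())
W=np.load('topW.npy'); print(W[158:161,187:190].reshape(-1,3).mean(0))
a,b=(90,250); cv2.imwrite('pics/hold.png',cv2.resize(cam('side')['color'][90:250,180:360,::-1],None,fx=3.5,fy=3.5))
E
```

```text
clock: 33.37
eef_pos: [471.3, 324.6, 99.6]
tool_rot: [-3.133, -0.005, 0.094]
force: [-0.7, 0.5, -1.5]
width: 31.1
gripper_force: 61.3
clock: 34.2
eef_pos: [536.3, 161.1, 48.4]
tool_rot: [-3.135, 0.001, 0.217]
force: [1.6, 0.1, -1.4]
width: 30.9
gripper_force: 61.2
[536.2706922  161.11153757  48.37418419] [-3.13523303e+00  9.86079124e-04  2.16572518e-01] 30.910734342596147
side 829 ((536.9476928710938, 154.7437286376953), (149.687744140625, 54.84297180175781), 8.142430305480957) [605.76432061 160.71112203  65.03629872] 45.04003882272508 84.37052568142803
top 513 ((536.8259887695312, 152.38360595703125), (150.14732360839844, 41.13283920288086), 1.330395221710205) [607.86001111 156.96189815  65.04949258] 45.02302218472914 84.66539029479213
[691.30729505 193.80808536  56.94894206]
```

View pics/hold.png

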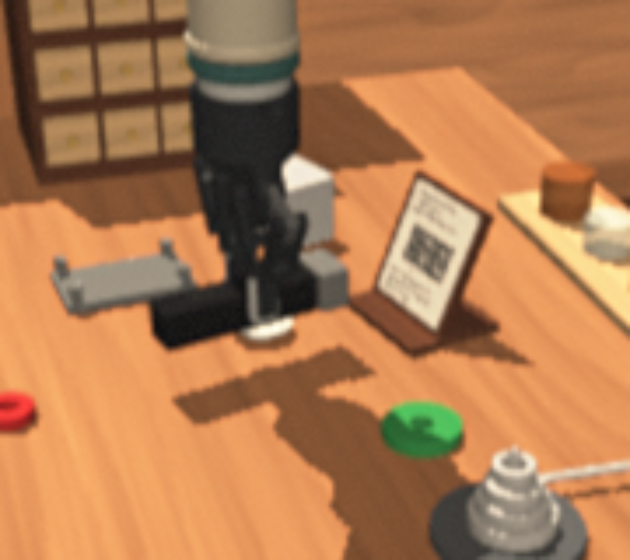

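The side view shows the scanner held level with its nose pointing at the card. I'll check the aim precisely with the wrist camera.

```bash
cat > aim.py <<'E'
from h import *
s=status.read_state(); p=cam('wrist'); W=cloud(p); z=s['eef_pos'][2]; save(p,'aim%d.png'%p['shot'],1.4)
print(s['eef_pos'],s['tool_rot'],s['width'])
yaw=s['tool_rot'][2]; e=np.array([np.cos(yaw),np.sin(yaw)]); f=np.array([-e[1],e[0]])
d=W[...,:2]-s['eef_pos'][:2]; u=d@e; v=d@f
m=(np.abs(v)<28)&(W[...,2]>z+15)&(W[...,2]<z+34)
for lo in range(15,90,10):
    q=m&(u>lo)&(u<lo+10)
    if q.sum()>20: print(lo,q.sum(),np.percentile(v[q],[2,50,98]).round(1),np.median(W[q][:,2]).round(1),u[q].max().round(1))
E
python3 aim.py; cp $(ls -t pics/aim*|head -1) pics/A1.png
```

```text
[537.55123023 161.45488426  49.78916356] [-3.13513879e+00 -2.35433852e-03  2.16602933e-01] 30.94271458485212
15 2315 [-14.9   0.2  15.2] 74.0 25.0
25 2532 [-15.   -0.1  15.2] 73.5 35.0
35 2634 [-15.   -0.1  15.2] 73.4 45.0
45 3108 [-18.   -0.1  17.9] 74.5 55.0
55 3922 [-18.9  -0.1  18.9] 75.5 64.9
65 3897 [-18.6  -0.1  18.7] 75.3 75.0
```

View pics/A1.png

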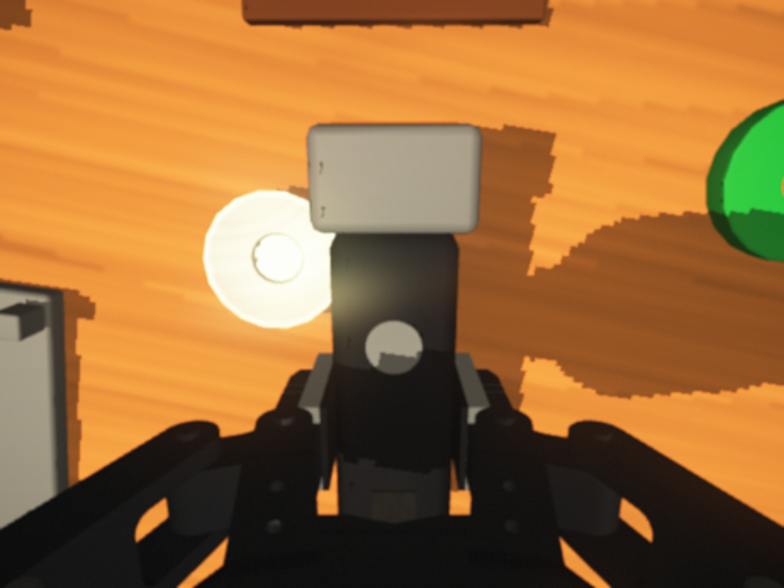

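The scanner lies straight along the tool, with the nose at (394,180) square to the stand's front edge. The aim is good and the window is about 80 mm from the barcode. I'll hold for three seconds.

```bash
Z=0; for i in 1 2 3 4; do python3 -m handwheel '[{"delta_pos":[0,0,0],"yaw":0},{"delta_pos":[0,0,0],"yaw":0},{"delta_pos":[0,0,0],"yaw":0},{"delta_pos":[0,0,0],"yaw":0},{"delta_pos":[0,0,0],"yaw":0},{"delta_pos":[0,0,0],"yaw":0},{"delta_pos":[0,0,0],"yaw":0},{"delta_pos":[0,0,0],"yaw":0},{"delta_pos":[0,0,0],"yaw":0}]'; done; python3 aim.py
```

```text
clock: 35.15
eef_pos: [537.1, 160.7, 49.0]
tool_rot: [-3.135, -0.001, 0.216]
force: [0.2, -0.4, -2.1]
width: 30.6
gripper_force: 61.2
clock: 35.9
eef_pos: [537.1, 160.7, 49.0]
tool_rot: [-3.135, -0.001, 0.216]
force: [-0.7, -0.2, -2.4]
width: 30.9
gripper_force: 61.2
clock: 36.65
eef_pos: [537.1, 160.7, 49.0]
tool_rot: [-3.135, -0.001, 0.216]
force: [0.1, 0.1, -2.3]
width: 30.7
gripper_force: 61.2
clock: 37.4
eef_pos: [537.1, 160.7, 49.0]
tool_rot: [-3.135, -0.001, 0.216]
force: [0.1, 0.5, -1.8]
width: 30.8
gripper_force: 61.2
[537.08718634 160.65196144  48.97901865] [-3.13538513e+00 -8.72734139e-04  2.15609176e-01] 30.831420229231238
15 2305 [-15.   -0.1  15.3] 73.1 25.0
25 2538 [-15.    0.3  15.1] 72.6 35.0
35 2644 [-15.   -0.1  15.1] 72.6 45.0
45 3102 [-18.1  -0.1  17.9] 73.6 55.0
55 3928 [-18.8  -0.1  18.9] 74.6 64.9
65 3890 [-18.7  -0.1  18.6] 74.4 75.0
```

```bash
python3 -m handwheel '[{"delta_pos":[-0.5,0,2],"yaw":0},{"delta_pos":[-0.5,0,2.5],"yaw":0},{"delta_pos":[-1.13,3.25,0.5],"yaw":-0.026},{"delta_pos":[-1.13,3.25,0],"yaw":-0.026},{"delta_pos":[-1.13,3.25,0],"yaw":-0.026},{"delta_pos":[-1.13,3.25,0],"yaw":-0.026},{"delta_pos":[-1.14,3.23,0],"yaw":-0.027},{"delta_pos":[0,0,0],"yaw":0},{"delta_pos":[0,0,0],"yaw":0},{"delta_pos":[0,0,0],"yaw":0}]' && python3 -m handwheel '[{"delta_pos":[0,0,-1.5],"yaw":0},{"delta_pos":[0,0,-1.5],"yaw":0},{"delta_pos":[0,0,-0.8],"yaw":0},{"delta_pos":[0,0,0],"yaw":0},{"delta_pos":[0,0,0],"yaw":0},{"delta_pos":[0,0,0],"yaw":0}]'; python3 aim.py
```

```text
clock: 38.28
eef_pos: [470.4, 322.6, 98.9]
tool_rot: [-3.136, -0.001, 0.085]
force: [0.2, 0.2, -2.2]
width: 30.6
gripper_force: 61.3
clock: 38.78
eef_pos: [471.3, 322.5, 61.5]
tool_rot: [-3.135, -0.002, 0.083]
force: [0.4, 0.4, -0.7]
width: 30.8
gripper_force: 61.3
[471.27884503 322.47587568  61.5448801 ] [-3.13520559e+00 -1.73383051e-03  8.34283930e-02] 30.820362671850592
15 2319 [-14.9   0.1  15.3] 85.7 25.0
25 2527 [-14.9   0.1  15.3] 85.2 35.0
35 2647 [-14.9   0.1  15.3] 85.2 45.0
45 3100 [-17.9   0.1  18. ] 86.2 55.0
55 3924 [-18.7   0.   19. ] 87.2 64.9
65 3906 [-18.5   0.   18.7] 87.0 75.0
```

```bash
python3 -m handwheel '[{"delta_pos":[-0.05,0.02,-1.5],"yaw":0},{"delta_pos":[0,0,-1.5],"yaw":0},{"delta_pos":[0,0,-0.9],"yaw":0},{"delta_pos":[0,0,-0.35],"yaw":0},{"delta_pos":[0,0,0],"yaw":0},{"delta_pos":[0,0,0],"yaw":0}]' && python3 -m handwheel '[{"delta_pos":[0,0,0],"yaw":0},{"delta_pos":[0,0,0],"yaw":0},{"delta_pos":[0,0,0],"yaw":0},{"delta_pos":[0,0,0],"yaw":0},{"delta_pos":[0,0,2],"yaw":0},{"delta_pos":[0,0,3],"yaw":0},{"delta_pos":[0,0,3.5],"yaw":0},{"delta_pos":[0,0,3],"yaw":0},{"delta_pos":[0,0,0],"yaw":0},{"delta_pos":[0,0,0],"yaw":0}]' 0.4
python3 sc.py
python3 - <<'E'
from h import *
p=cam('top'); q=cam('side'); cv2.imwrite('pics/fin.png',np.hstack([cv2.resize(x['color'][100:380,:,::-1],(400,300)) for x in (p,q)]))
for x in (p,q):
  W=cloud(x)
  for o in rings(x): print(*o)
  for o in ['oil','block','driver','loupe','tin_a']:
    for d in models.boxes_of(x,o)[:1]: print(o,round(d['score'],2),np.round(d['rect']))
  for a in (19,31,43,55): print(a,[(o[0],o[1],o[3]) for o in rings(x,a,a+6) if np.hypot(*(o[0]-[636,-91]))<15])
E
```

```text
clock: 39.33
eef_pos: [470.6, 323.3, 19.0]
tool_rot: [-3.135, -0.002, 0.084]
force: [1.1, -0.5, -2.7]
width: 30.8
gripper_force: 61.2
clock: 40.17
eef_pos: [471.0, 324.1, 135.5]
tool_rot: [-3.133, -0.004, 0.085]
force: [-0.0, -0.0, -0.6]
width: 59.9
gripper_force: 0.0
[470.98134869 324.0845565  135.4790576 ] [-3.13297051 -0.00443155  0.08487435] [-0.7553817   0.6429769   0.16521609  1.84295792 -0.16976576  0.66096092
 -1.97496436]
((470.7664489746094, 324.2524719238281), (149.7680206298828, 39.99393081665039), 4.264087200164795) 42.385264078297226 10320
lugs ((468.93853759765625, 320.90948486328125), (102.08806610107422, 62.765445709228516), 4.163325309753418)
-75 [-17.   14.4] 42.0
-50 [-16.7  14.4] 42.3
-25 [-16.2  15.3] 42.1
0 [-15.9  15.3] 42.2
25 [-15.6  15.4] 42.0
50 [-18.8  19.7] 44.0
[ 692.4 -314.9] 55.1 [ 692.1 -314.6] 11.1 [187 179 157] [392 145]
[626.   34.7] 57.9 [626.2  33.8] 12.0 [ 68 132  60] [248 177]
[558.9 211.1] 51.5 [558.1 211.2] 10.3 [174 165 144] [174 209]
[354.4 146.1] 37.6 [353.6 145.7] 11.7 [187  53  38] [206 300]
[316.  514.6] 73.4 [315.2 506.2] 8.1 [191 200 172] [ 44 316]
oil 0.62 [349. 132. 370. 158.]
block 0.83 [ 94. 174. 133. 210.]
driver 0.86 [291. 108. 304. 164.]
loupe 0.67 [368. 258. 383. 277.]
tin_a 0.85 [392. 144. 413. 166.]
19 [(array([638.9, -90.1]), 58.2, np.float64(22.1))]
31 []
43 []
55 []
[557.2 209.9] 55.4 [559.4 209.9] 9.7 [238 228 204] [245 177]
[356.5 143.6] 40.6 [354.8 141.8] 10.9 [231  65  56] [175 201]
[626.2  31.6] 59.6 [626.2  31.1] 11.0 [ 88 178  87] [289 204]
[ 692.1 -316. ] 56.6 [ 692.7 -316. ] 10.2 [247 239 217] [389 294]
[ 431.7 -224.9] 34.8 [ 431.9 -229.6] 11.8 [30 25 22] [241 302]
oil 0.73 [377. 234. 396. 274.]
block 0.95 [248. 132. 274. 162.]
driver 0.73 [336. 217. 393. 226.]
loupe 0.61 [238. 291. 263. 313.]
tin_a 0.96 [391. 295. 418. 318.]
19 [(array([638.8, -93.8]), 57.7, np.float64(21.2))]
31 [(array([638.6, -94.9]), 47.8, np.float64(33.3))]
43 []
55 []
```

View pics/fin.png

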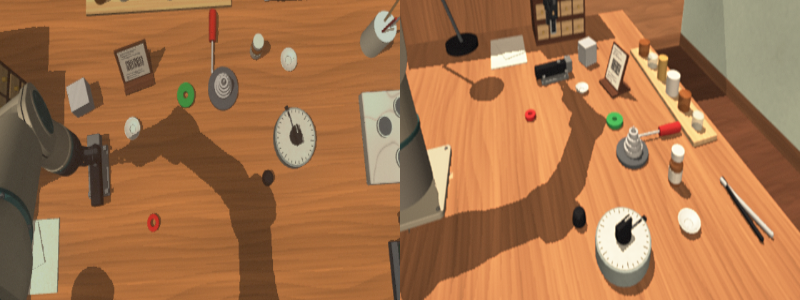

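The final views show four rings stepped on the post, the pointer at zero, the scanner back in its cradle and the bystanders unmoved.

```bash
python3 -c "from cell import ctrl; print(ctrl.finish_job())"
```

```text
the job is handed in; nothing more can be done
None
```

I handed the job in: all four rings are stacked home on the post from largest to smallest, the dial pointer is on zero, and the scanner was held about 8 cm from the barcode for three seconds and laid back in its cradle, with no other items moved; no verdict came back.

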